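# Close the sealed anchor box

### The job

Put the yellow lid on the blue box of anchors, then snap the four red clips down over the lid's rim one after another, working across to opposite corners: after the first clip do the one diagonally opposite, then the other two, so that the seal is pulled down evenly. Ease each clip over until it snaps fully home without forcing it, since the clips crack if pressed hard, and leave everything else on the counter where it is.

Things in the scene. Friction and masses are not known exactly. Their poses are not given: they have to be found in the camera images.
- box: Blue plastic storage box full of steel anchors, 200 x 150 mm over its rim, 90 mm high; very heavy, stays put. Origin: centre of its underside, z up, x along the 200 mm side. A black rubber seal on the rim, its top at z = 95, carries the lid and yields about 2.6 N per mm at each corner. Four red clips, two on each long side: hinge pins parallel to x at z = 78, y = 84 or -84, x = 60 or -60.
- lid: Yellow lid, 206 x 160 mm, about 0.3 kg, lying right way up on the counter. Origin: centre of the underside of its 12 mm locating skirt, z up, x along the 206 mm side; either way round fits. Plate z = 12 to 15.5, round bead along the edges up to z = 23. Black bridge handle in the middle along x: bar 100 long, 18 wide, z = 41 to 57, open below between its two feet.
- lid_seat (a point): Where the lid's origin belongs, fixed to the box, on its axis 83 mm above its underside, axes as the box's: the skirt then stands in the mouth with 0.8 (y) to 1.2 mm (x) play each side, its lower edge rounded, and the plate lies on the seal. Clipped down, the lid ends 1 to 2 mm lower. Carry the lid above the open clips, whose tabs stand up to 132 mm above the counter.
- clip_a (a joint): red clip at the box's -x, +y corner (box axes); its diagonal partner is clip_c. Value: angle about its hinge pin in rad, 0 = fully shut against its stop, positive = swung open outwards; starts at 1.2 to 1.55.
- clip_b (a joint): red clip at the box's +x, +y corner (box axes); its diagonal partner is clip_d. Value: angle about its hinge pin in rad, 0 = fully shut against its stop, positive = swung open outwards; starts at 1.2 to 1.55.
- clip_c (a joint): red clip at the box's +x, -y corner (box axes); its diagonal partner is clip_a. Value: angle about its hinge pin in rad, 0 = fully shut against its stop, positive = swung open outwards; starts at 1.2 to 1.55.
- clip_d (a joint): red clip at the box's -x, -y corner (box axes); its diagonal partner is clip_b. Value: angle about its hinge pin in rad, 0 = fully shut against its stop, positive = swung open outwards; starts at 1.2 to 1.55.
- clip_a_pin (a point): Middle of the steel hinge pin of clip_a, fixed to the box, axes as the box's (pin along x). All clips alike, 34 mm wide. Shut: an arm rises 32 mm from the pin; from its top a flat tab 4 mm thick reaches 38 mm inwards over the lid, upper face 36.5 mm above the pin if straight. But the tabs are worn and bent up for good, each differently: 0 to 0.3 rad.
- clip_b_pin (a point): Middle of the steel hinge pin of clip_b, fixed to the box, axes as the box's (pin along x). Open, a clip's tab stands up beside the box, its face outwards, at most 52 mm outside the pin. Pushed inwards round the pin from outside (under 1 N) it swings over and stays where it is left, its tab then sloping up inwards.
- clip_c_pin (a point): Middle of the steel hinge pin of clip_c, fixed to the box, axes as the box's (pin along x). Press the tab on round its pin, inwards and down; straight down on a steep tab's end jams. A nose below meets the lid's bead at about 0.35 rad and rides over it near 0.1 to 0.25 rad with 3 to 15 N; then it snaps: the force drops and the clip goes on to 0 by itself.
- clip_d_pin (a point): Middle of the steel hinge pin of clip_d, fixed to the box, axes as the box's (pin along x). A shut clip is against a rigid stop, where each further mm adds 10 N or more; a clip cracks above 25 N. Drag along the tab wedges the finger against the pin: give way to it. Once snapped, a clip stays shut.
- anchor1: Bystander, to be left alone: zinc wedge anchor 130 mm long, on the counter. Origin: centre of its underside.
- anchor2: Bystander, to be left alone: brass-coloured wedge anchor 110 mm long, on the counter. Origin: centre of its underside.
- hexbolt: Bystander, to be left alone: black hex bolt 88 mm tall standing on its head, on the counter. Origin: centre of its underside.
- tape: Bystander, to be left alone: roll of masking tape 100 mm across, on the counter. Origin: centre of its underside.
- spanner: Bystander, to be left alone: spanner 190 mm long, on the counter. Origin: centre of its underside.
- nutjar: Bystander, to be left alone: jar 72 mm across, 85 mm high, on the counter. Origin: centre of its underside.
- scoopbin: Bystander, to be left alone: small open blue bin 110 x 150 x 60 mm, on the counter. Origin: centre of its underside.
- nut: Bystander, to be left alone: hex nut 36 mm across, on the counter. Origin: centre of its underside.

How it is judged:
On the way, in this order (a step that is already met when the one before it is completed fails the run):
1. the lid lies in place on the box with all four clips still open (x of lid in the frame of box between -0.004 and 0.004 m and y of lid in the frame of box between -0.004 and 0.004 m and angle between the x axis of lid and the x axis of box, either way round below 0.06 rad and angle between lid's own z axis and vertical below 0.04 rad and z of lid in the frame of box between 0.079 and 0.0855 m and value of joint each of clip_a, clip_b, clip_c, clip_d above 0.4 rad), for 0.2 s.
2. one clip has snapped shut, the other three not (((value of joint clip_a below 0.07 rad and value of joint each of clip_b, clip_c, clip_d above 0.12 rad) or (value of joint clip_b below 0.07 rad and value of joint each of clip_a, clip_c, clip_d above 0.12 rad) or (value of joint clip_c below 0.07 rad and value of joint each of clip_a, clip_b, clip_d above 0.12 rad) or (value of joint clip_d below 0.07 rad and value of joint each of clip_a, clip_b, clip_c above 0.12 rad))), for 0.2 s.
3. the clip diagonally opposite has snapped shut too, the other two not (((value of joint each of clip_a, clip_c below 0.07 rad and value of joint each of clip_b, clip_d above 0.12 rad) or (value of joint each of clip_b, clip_d below 0.07 rad and value of joint each of clip_a, clip_c above 0.12 rad))), for 0.2 s.
At the end, for the whole second after the job is handed in: All four clips are shut (below 0.07 rad) over the rim; the lid is at rest on the box, within 4 mm and 0.06 rad of square, level within 0.04 rad, pulled down on its seal (its origin 78 to 82.5 mm above the box's underside) (value of joint each of clip_a, clip_b, clip_c, clip_d below 0.07 rad and x of lid in the frame of box between -0.004 and 0.004 m and y of lid in the frame of box between -0.004 and 0.004 m and angle between the x axis of lid and the x axis of box, either way round below 0.06 rad and angle between lid's own z axis and vertical below 0.04 rad and z of lid in the frame of box between 0.078 and 0.0825 m and linear speed of lid below 0.02 m/s); the robot touches nothing.
It fails at once if a clip (or the box) is pressed with more than 25 N (contact force between any of the fingers, the arm and box above 25 N).
It fails at once if two clips that are not diagonal opposites are shut while the other two are open ((value of joint each of clip_a, clip_b below 0.07 rad and value of joint each of clip_c, clip_d above 0.12 rad) or (value of joint each of clip_b, clip_c below 0.07 rad and value of joint each of clip_a, clip_d above 0.12 rad) or (value of joint each of clip_c, clip_d below 0.07 rad and value of joint each of clip_a, clip_b above 0.12 rad) or (value of joint each of clip_d, clip_a below 0.07 rad and value of joint each of clip_b, clip_c above 0.12 rad)).
It fails at once if another thing on the counter is moved by more than 20 mm (distance of any of anchor1, anchor2, hexbolt, tape, spanner, nutjar, scoopbin, nut from where it was at the start of the episode above 0.02 m).
It also fails if it takes over 72 s, if anything falls off the work surface, if the arm or the gripper's body presses on something with over 40 N, if the wrist force passes 120 N, or if a joint passes its speed limit or range.

### The arm

A 7-joint arm with a two-finger parallel gripper is mounted at the origin on the work surface. World frame = base frame: x ahead of the robot, y to its left, z up, the work surface at z = 0. Lengths are in m, angles in rad, forces in N, time in s.
With the tool pointing down it reaches from about 0.425 to 0.875 m from the base axis. Payload 8.4 kg.
Tool frame: the origin (TCP) lies midway between the tips of the shut fingers; the grasp point (between the pads) lies 19 mm behind it (env.grasp_offset is the distance from the TCP to the grasp point, in m); z points along the fingers, y is the direction in which the jaws open and shut (so a half turn about z gives the same grasp; the last joint's range is limited). The gripper opens to 85 mm and grips with 20 to 120 N. Pads are 22 mm wide; open, the fingers measure 114 mm over their backs; the gripper's body (76 mm by 85 mm) begins 54 mm behind the grasp point. The pads swing forward as they close: fully open they stand 13 mm farther back than shut.
Start: joints at [-1.4, 0.333, 0.04, 1.465, -0.013, 1.343, -0.059], TCP at [0.173, 0.626, 0.231] pointing down, gripper open.
Joint ranges: [-2.58, 2.58], [-0.38, 2.09], [-1.3, 1.39], [0.25, 2.4], [-1.5, 4.64], [0.08, 2.09], [-2.65, 2.65]. Speed limits (rad/s): [2.22, 2.22, 2.79, 2.79, 3.14, 3.14, 3.14].

### API

Orientations are given as a unit quaternion [x, y, z, w].
In Python, from bench import env gives the robot as it stands.
- The arm moves only by the tool send_rows, never from a script. Its argument "motion" is a list of rows, each a list of 7 numbers: the shift along the tool's x, y, z in mm, then the turn, a rotation vector about the tool's x, y, z in degrees, then the opening, from 0 (shut) to 1 (fully open). A call has 1 to 8 rows; each row is the pose to reach, as a shift and turn from the pose commanded when the call began, along the tool's axes at that moment; what a row does not reach only later rows make up. A row lasts 1/10 s, in which the tool goes at most 50 mm and 8.59 degrees, less where a joint would pass 70% of its speed; a pose out of reach is approached as far as the arm can. A call with a gripper value outside its range is refused whole. The fingers move at their own pace and stop on an object; "squeeze" is the grip in N (left out, the last holds). Time passes only in rows, so rows that repeat a pose let the fingers close. It gives the time, the measured TCP pose, the force and the opening at its end, in the units of the state.
- env.read_state(): the state, without advancing time (a new reading comes with each control period).
- env.get_image(name): name is "scene" or "top" or "wrist"; returns a dict with "image" (400x640x3 uint8, blue, green, red), "fx", "fy", "cx", "cy" (pixels), "world_to_cam" (4x4, takes a point from world to camera coordinates). Camera axes: x right, y down, z forward; pixel columns grow to the right and rows downward; lengths in m; the calibration is good to about 2 mm. A picture is of the moment at which its call begins. There is no depth.
- env.close_job(): hands the job in, once; it reports no verdict.
Trained networks look in the newest picture that a camera, given by its name, has taken for a name from the list of things; names that differ only in an ending like _2 or _b are one class to them, and where a whole thing is asked for, a point or a joint stands for the part that bears it (a point fixed in the world has none). Each returns a list of dicts, best first, with "confidence" (0 to 1); they miss things now and then, are a little off and sometimes report something else, mostly with a low value. They report only what shows in the picture. A call takes as long as a camera call.
- env.spot_in(camera, label): "extent" ([centre column, centre row, width, height] in pixels, round what is visible of it).
- env.masks_of(camera, label): "mask" (400x640 bool, what is visible of it) and "extent" ([centre column, centre row, width, height] in pixels, round what is visible of it).
The state is a dict: "t": time; "joint_pos": joint angles; "qvel": joint speeds; "tau": joint torques, N m; "tcp_pos": TCP position; "orientation": TCP orientation; "contact_force": force on the tool from outside, world axes, zero at the start; "wrist_torque": the same for the moment, N m; "opening": finger opening in m.
Only numpy, scipy, OpenCV 4.12 (cv2) and the standard library are available. Lean on these libraries where they do the work, as an engineer would, in place of code of your own. Each camera call takes 0.05 s, during which the arm holds its last target.

## Working session

There is one attempt and no reset: what is moved stays moved. The work goes in short steps, Python scripts to look and compute and a tool call to move; the robot and the scene stay as the last step left them, time stands still between calls to the robot, and variables do not carry over. Pictures are saved under pics/ and viewed, and the job is handed in when it is done.

Besides the shell and the picture viewer there is one more tool, called after "Call:" as name(argument=value, ...), one argument or row to a line, values as JSON. send_rows: Moves the arm, as the interface text tells. Its arguments: {"type":"object","properties":{"motion":{"type":"array"},"squeeze":{"type":"number"}},"required":["motion"]}

```bash
ls; mkdir -p pics
python3 - <<'E'
from bench import env
import cv2
s=env.read_state()
for k in s: print(k,s[k])
print(env.grasp_offset)
for n in ("scene","top","wrist"):
    d=env.get_image(n); cv2.imwrite(f"pics/{n}0.png",d["image"]); print(n,d["fx"],d["fy"],d["cx"],d["cy"]); print(d["world_to_cam"])
E
```

```text
pics
t 0.0
joint_pos [-1.4001942   0.33388843  0.03984116  1.46629791 -0.01341577  1.3432955
 -0.05855468]
qvel [ 0.00046267  0.00103317  0.00056484 -0.00200057  0.00078527 -0.00053407
  0.00071286]
tau [-5.23495091e-04 -6.58577442e+01  1.36482898e+00 -4.05560660e+01
  1.67137699e-02  1.28989667e-02  7.32734151e-06]
tcp_pos [0.1731304  0.62603322 0.2304223 ]
orientation [ 1.34514516e-01  9.90911291e-01 -8.08991193e-04 -6.76740671e-05]
contact_force [-0.40093153 -0.33538036  0.59477986]
wrist_torque [ 0.01171436 -0.02739611  0.0178381 ]
opening 0.08536396578634947
0.0187
scene 400.92020788645084 400.92020788645084 321.97669857775225 197.3975543046735
[[ 0.76553973  0.64327175  0.01226252 -0.42899481]
 [ 0.45458902 -0.52730971 -0.71783932 -0.19938052]
 [-0.45529961  0.55510893 -0.69610081  1.68017827]
 [ 0.          0.          0.          1.        ]]
top 513.0138335608879 513.0138335608879 321.9572372183904 191.50208918230985
[[ 0.00262894 -0.99992385  0.01205715 -0.02066286]
 [-0.98904293 -0.00437966 -0.14756323  0.59551619]
 [ 0.1476048  -0.0115371  -0.98897913  1.47340163]
 [ 0.          0.          0.          1.        ]]
wrist 293.24921326298943 293.24921326298943 323.64892303235183 199.32403196116329
[[ 0.26653052  0.96382456 -0.00192246 -0.64864356]
 [ 0.92177232 -0.25431786  0.29267427 -0.03838441]
 [ 0.28159773 -0.07977869 -0.95621027  0.37978441]
 [ 0.          0.          0.          1.        ]]
```

View pics/scene0.png

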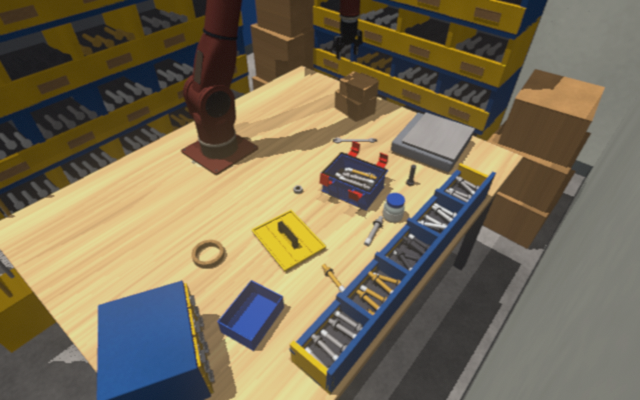

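View pics/top0.png

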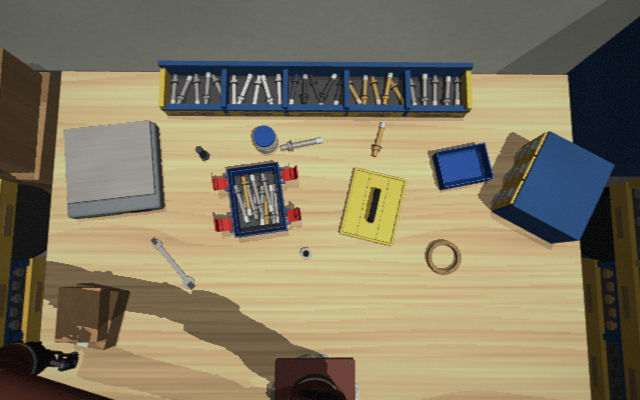

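View pics/wrist0.png

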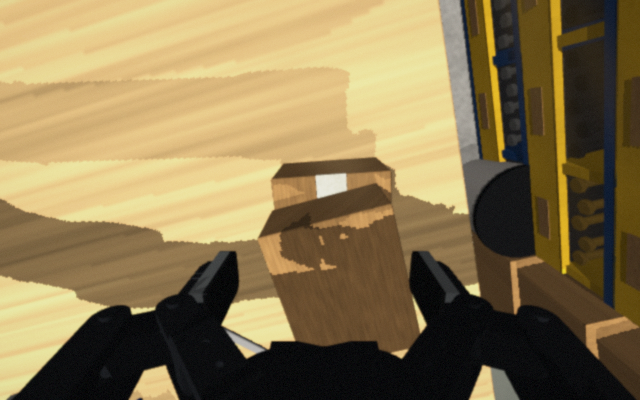

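Scene: box near top-image (258,199) with the clips at its left and right, lid at (372,205), handle running about vertically in the image. Now masks.

```bash
cat > h.py <<'E'
from bench import env
import numpy as np, cv2
from scipy.spatial.transform import Rotation as R
from scipy.optimize import least_squares, minimize
def proj(d,P):
    P=np.atleast_2d(P); T=d["world_to_cam"]; c=P@T[:3,:3].T+T[:3,3]
    return np.c_[d["fx"]*c[:,0]/c[:,2]+d["cx"], d["fy"]*c[:,1]/c[:,2]+d["cy"]]
def unproj(d,uv,z):
    uv=np.atleast_2d(uv); T=d["world_to_cam"]; Rm=T[:3,:3]; o=-Rm.T@T[:3,3]
    r=np.c_[(uv[:,0]-d["cx"])/d["fx"],(uv[:,1]-d["cy"])/d["fy"],np.ones(len(uv))]@Rm
    return o+r*((z-o[2])/r[:,2])[:,None]
def rz(a): return R.from_euler("z",a).as_matrix()
def place(p,pts):  # p=x,y,yaw (z=0)
    pts=np.atleast_2d(pts)
    return pts@rz(p[2]).T+np.array([p[0],p[1],0])
def shift(target_pos=None, yaw_turn=None):
    pass
E
python3 - <<'E'
from h import *
for n in ("top","scene"):
    d=env.get_image(n)
    img=d["image"].copy()
    for l in ("box","lid","clip_a","anchor1","anchor2","hexbolt","tape","nutjar","nut","scoopbin","spanner"):
        for m in env.masks_of(n,l)[:6]:
            e=[round(float(x)) for x in m["extent"]]
            z={"box":.095,"lid":.018}.get(l,.03)
            q=unproj(d,[e[:2]],z)[0]
            print(n,l,round(m["confidence"],2),e,int(m["mask"].sum()),q.round(3))
            if l in("box","lid"):
                np.save(f"m_{n}_{l}.npy",m["mask"])
                if n=="top":
                    c=max(cv2.findContours(m["mask"].astype(np.uint8),0,2)[0],key=cv2.contourArea)
                    w=unproj(d,c[:,0,:].astype(float),z)[:,:2]
                    print(cv2.minAreaRect((w*1000).astype(np.float32)))
E
```

```text
top box 0.93 [259, 200, 90, 77] 4666 [0.563 0.161 0.095]
((565.3428955078125, 171.06031799316406), (208.6199188232422, 247.17630004882812), 4.479952812194824)
top lid 0.88 [374, 208, 69, 73] 3728 [ 0.55  -0.175  0.018]
((556.1148681640625, -171.5525665283203), (165.17770385742188, 208.54830932617188), 76.70429229736328)
top clip_a 0.7 [223, 225, 15, 12] 229 [0.496 0.273 0.03 ]
top clip_a 0.54 [293, 217, 15, 16] 174 [0.521 0.067 0.03 ]
top clip_a 0.52 [219, 184, 16, 18] 181 [0.619 0.289 0.03 ]
top clip_a 0.46 [289, 172, 19, 18] 200 [0.656 0.08  0.03 ]
top anchor1 0.55 [300, 145, 41, 12] 281 [0.74  0.048 0.03 ]
top anchor1 0.52 [382, 139, 9, 34] 194 [ 0.76  -0.201  0.03 ]
top anchor2 0.55 [300, 145, 41, 12] 281 [0.74  0.048 0.03 ]
top anchor2 0.52 [382, 139, 9, 34] 194 [ 0.76  -0.201  0.03 ]
top tape 0.86 [445, 260, 34, 35] 477 [ 0.396 -0.381  0.03 ]
top tape 0.72 [257, 199, 86, 78] 4577 [0.574 0.175 0.03 ]
top nutjar 0.97 [265, 140, 25, 28] 535 [0.755 0.154 0.03 ]
top nut 0.45 [309, 253, 10, 11] 103 [0.415 0.019 0.03 ]
top scoopbin 0.63 [462, 166, 61, 48] 2219 [ 0.677 -0.441  0.03 ]
t
[... 537 characters left out ...]
 0.144 0.03 ]
scene anchor2 0.72 [375, 231, 18, 32] 194 [0.765 0.029 0.03 ]
scene anchor2 0.63 [333, 278, 21, 24] 175 [ 0.775 -0.205  0.03 ]
scene anchor2 0.52 [392, 211, 18, 25] 525 [0.757 0.144 0.03 ]
scene hexbolt 0.17 [336, 278, 24, 25] 208 [ 0.782 -0.199  0.03 ]
scene tape 0.71 [206, 253, 40, 27] 558 [ 0.415 -0.391  0.03 ]
scene nutjar 0.86 [393, 209, 22, 27] 538 [0.754 0.155 0.03 ]
scene nutjar 0.47 [289, 241, 76, 59] 2474 [ 0.578 -0.187  0.03 ]
scene nut 0.5 [298, 190, 6, 9] 71 [0.437 0.009 0.03 ]
scene scoopbin 0.77 [250, 315, 70, 72] 2783 [ 0.678 -0.448  0.03 ]
scene spanner 0.53 [355, 141, 44, 6] 148 [0.415 0.388 0.03 ]
scene spanner 0.24 [353, 176, 65, 68] 2766 [0.543 0.204 0.03 ]
```

```bash
cat >> h.py <<'E'
def go(pos=None,ang=None,s=None):
    """print row needed (tool axes mm, turn deg about tool z) to bring TCP to pos, tool y axis to angle ang(deg, mod 180), tool vertical"""
    s=s or env.read_state(); q=R.from_quat(s["orientation"]); M=q.as_matrix()
    p=s["tcp_pos"] if pos is None else np.array(pos,float)
    sh=M.T@(p-s["tcp_pos"])*1000
    ya=np.degrees(np.arctan2(M[1,1],M[0,1]))
    rv=np.zeros(3)
    if ang is not None:
        d=(ang-ya+90)%180-90
        a=np.radians(ya+d); y=np.array([np.cos(a),np.sin(a),0]); z=np.array([0,0,-1.]); x=np.cross(y,z)
        rv=np.degrees((q.inv()*R.from_matrix(np.c_[x,y,z])).as_rotvec())
    print("at",s["tcp_pos"].round(4),"yang",round(ya,2),"t",round(s["t"],2),"F",np.round(s["contact_force"],1),"op",round(s["opening"],4),"q",np.round(s["joint_pos"],2))
    print("shift",sh.round(1),"dist",round(np.linalg.norm(sh)),"turn",rv.round(2))
def cam_in_tool():
    d=env.get_image("wrist"); s=env.read_state(); T=np.linalg.inv(d["world_to_cam"]); M=R.from_quat(s["orientation"]).as_matrix()
    return M.T@(T[:3,3]-s["tcp_pos"]), M.T@T[:3,:3]
E
python3 - <<'E'
from h import *
print(cam_in_tool())
go((.48,.17,.38),90)
E
```

```text
(array([ 0.07446301, -0.00043579, -0.14263753]), array([[-1.95558831e-05, -9.56247330e-01, -2.92559470e-01],
       [ 9.99999892e-01,  1.17447281e-04, -4.50727265e-04],
       [ 4.65367058e-04, -2.92559447e-01,  9.56247224e-01]]))
at [0.1733 0.6265 0.2313] yang 74.54 t 1.4 F [ 0.4 -0.4 -0.9] op 0.0857 q [-1.4   0.33  0.04  1.47 -0.01  1.34 -0.06]
shift [-417.3 -358.2 -148.7] dist 570 turn [ -0.     0.   -15.46]
```

Call:
send_rows(
  motion=[
    [-35,-30,-12,0,0,-1,1],
    [-70,-60,-25,0,0,-3,1],
    [-105,-90,-37,0,0,-5,1],
    [-140,-120,-50,0,0,-7,1],
    [-175,-150,-62,0,0,-9,1],
    [-210,-180,-75,0,0,-11,1],
    [-245,-210,-87,0,0,-13,1],
    [-280,-240,-100,0,0,-15,1],
  ],
)

```text
t: 2.2
tcp_pos: [0.3799, 0.3187, 0.332]
orientation: [0.003, 1.0, 0.0, 0.0]
contact_force: [0.2, 0.6, 0.7]
opening: 0.0852
```

Run:
```python
from h import *
go((.5,.17,.38),94.5)
```

```text
at [0.3799 0.3187 0.332 ] yang 89.62 t 2.2 F [0.2 0.6 0.7] op 0.0852 q [-1.05 -0.03  0.25  1.68  0.01  1.49  0.77]
shift [-121.1 -147.8  -48. ] dist 197 turn [ 0.03  0.01 -4.88]
```

Call:
send_rows(
  motion=[
    [-30,-36,-12,0,0,-1,1],
    [-60,-73,-24,0,0,-2.5,1],
    [-91,-110,-36,0,0,-4,1],
    [-121,-148,-48,0,0,-5,1],
    [-121,-148,-48,0,0,-5,1],
    [-121,-148,-48,0,0,-5,1],
  ],
)

```text
t: 2.8
tcp_pos: [0.4996, 0.1704, 0.3796]
orientation: [-0.038, 0.999, 0.0, 0.0]
contact_force: [-1.5, 0.6, 0.9]
opening: 0.0856
```

Run:
```python
from h import *
d=env.get_image("wrist"); cv2.imwrite("pics/w1.png",d["image"]); np.save("w1.npy",d,allow_pickle=True)
go()
```

```text
at [0.4988 0.1718 0.3792] yang 94.52 t 2.85 F [-0.3  0.3  0. ] op 0.085 q [-0.86  0.03  0.46  1.53 -0.01  1.59  1.25]
shift [0. 0. 0.] dist 0 turn [0. 0. 0.]
```

View pics/w1.png

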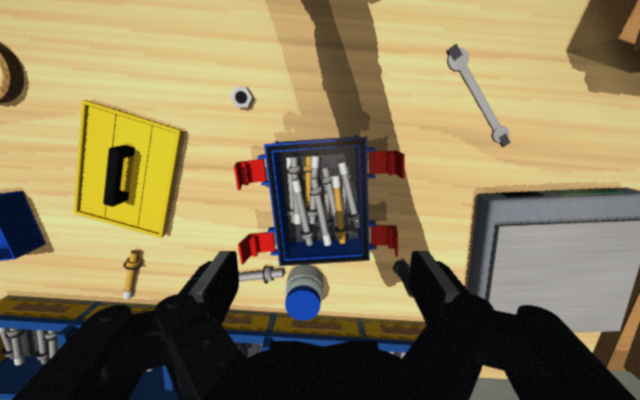

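Run:
```python
import cv2
i=cv2.imread("pics/w1.png")
cv2.imwrite("pics/w1box.png",cv2.resize(i[125:275,225:415],None,fx=4,fy=4,interpolation=cv2.INTER_CUBIC))
cv2.imwrite("pics/w1lid.png",cv2.resize(i[90:245,65:200],None,fx=3.8,fy=3.8,interpolation=cv2.INTER_CUBIC))
```

```text
(no output)
```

View pics/w1box.png

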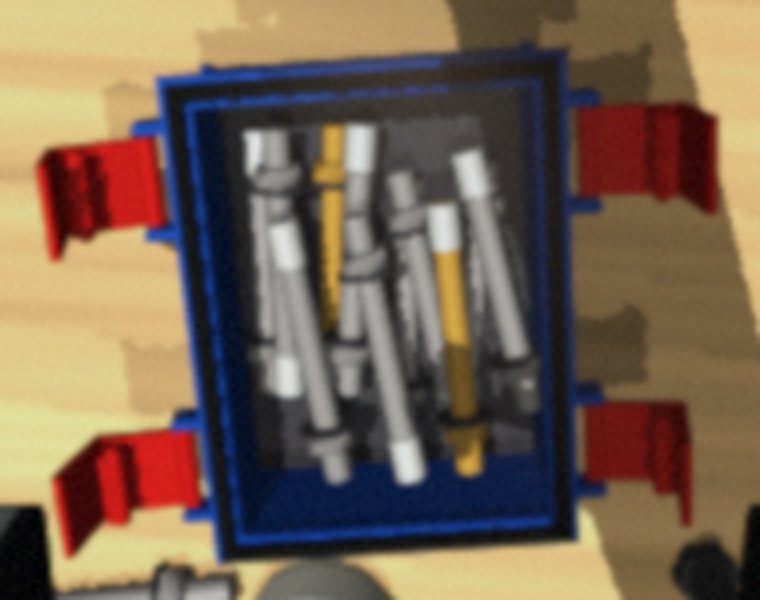

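View pics/w1lid.png

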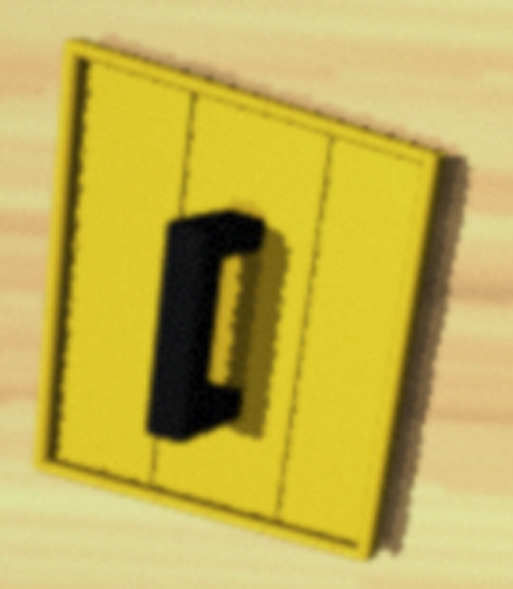

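```bash
cat >> h.py <<'E'
def fit(d,px,L,W,z,p0):
    """px: 4 image corners in order of model corners (-x+y? any cyc) ; tries all orders"""
    mod=np.array([[1,1],[1,-1],[-1,-1],[-1,1]])*[L/2,W/2]; mod=np.c_[mod,np.full(4,z)]
    c=unproj(d,px,z)[:,:2]
    import itertools; best=None
    for perm in itertools.permutations(range(4)):
        f=lambda p:(proj(d,place(p,mod))-np.array(px)[list(perm)]).ravel()
        r=least_squares(f,p0)
        if best is None or r.cost<best.cost: best=r
    return best.x, np.sqrt(2*best.cost/4), c
E
python3 - <<'E'
from h import *
d=np.load("w1.npy",allow_pickle=True).item()
pb=np.array([(158,78),(570,50),(577,540),(220,562)])/4+[225-.4,125-.4]
for z in (.088,.09,.095): print(fit(d,pb,.2,.15,z,[.565,.17,.08]))
pl=np.array([(70,40),(440,152),(370,558),(38,468)])/3.8+[65-.4,90-.4]
for z in (.015,.019): print(fit(d,pl,.206,.16,z,[.556,-.172,-.23]))
E
python3 - <<'E'
import cv2
i=cv2.imread("pics/top0.png")
cv2.imwrite("pics/t0.png",cv2.resize(i[145:255,200:415],None,fx=3.7,fy=3.7,interpolation=cv2.INTER_CUBIC))
E
```

```text
(array([ 0.56815099,  0.16943104, -3.0001405 ]), np.float64(0.4678627823869139), array([[0.48013594, 0.08088485],
       [0.45863926, 0.23005789],
       [0.65600556, 0.25669616],
       [0.67747012, 0.10994674]]))
(array([0.56762613, 0.16941924, 0.14143902]), np.float64(0.7081941582697395), array([[0.47988273, 0.08126855],
       [0.45848506, 0.22975452],
       [0.65494231, 0.25627009],
       [0.67630801, 0.11019659]]))
(array([ 0.56631806,  0.16939009, -3.00018706]), np.float64(1.538046848582761), array([[0.4792497 , 0.0822278 ],
       [0.45809955, 0.22899609],
       [0.6522842 , 0.25520493],
       [0.67340274, 0.1108212 ]]))
(array([ 0.55841383, -0.17601365, -0.22990554]), np.float64(0.37516490356950527), array([[ 0.44060456, -0.23031757],
       [ 0.47591925, -0.0742843 ],
       [ 0.6761713 , -0.12189424],
       [ 0.64066472, -0.27775048]]))
(array([ 0.55757692, -0.17334748, -3.37178882]), np.float64(0.7911938482447677), array([[ 0.44048276, -0.22720647],
       [ 0.47551896, -0.07240368],
       [ 0.67419183, -0.11963817],
       [ 0.63896525, -0.27426532]]))
```

View pics/t0.png

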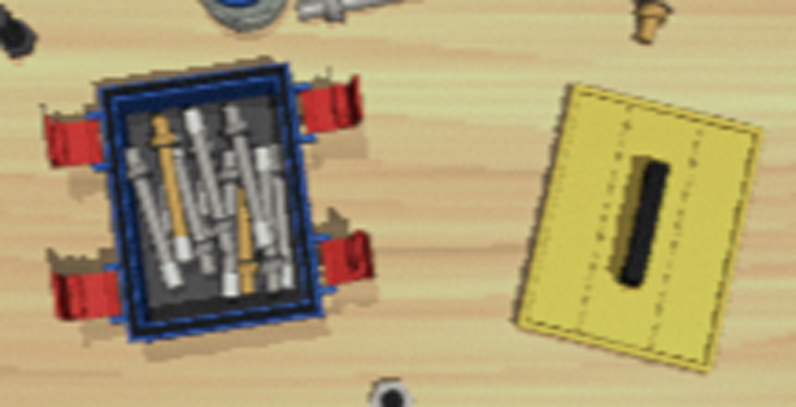

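Run:
```python
from h import *
go((.558,-.1745,.16),76.8)
```

```text
at [0.4988 0.1718 0.3792] yang 94.52 t 2.85 F [-0.3  0.3  0. ] op 0.085 q [-0.86  0.03  0.46  1.53 -0.01  1.59  1.25]
shift [ -31.8 -350.   219.1] dist 414 turn [ 0.02 -0.02 17.72]
```

Call:
send_rows(
  motion=[
    [-4,-44,25,0,0,2,1],
    [-8,-88,53,0,0,4,1],
    [-12,-131,80,0,0,6.5,1],
    [-16,-175,110,0,0,9,1],
    [-20,-219,137,0,0,11,1],
    [-24,-263,164,0,0,13,1],
    [-28,-306,190,0,0,15.5,1],
    [-32,-350,219,0,0,17.7,1],
  ],
)

```text
t: 3.65
tcp_pos: [0.5569, -0.1626, 0.1669]
orientation: [0.114, 0.993, 0.001, 0.0]
contact_force: [1.1, 0.5, -0.7]
opening: 0.0852
```

Call:
send_rows(
  motion=[
    [0,0,0,0,0,0,1],
    [0,0,0,0,0,0,1],
  ],
)

```text
t: 3.85
tcp_pos: [0.556, -0.1624, 0.1669]
orientation: [0.115, 0.993, -0.0, -0.001]
contact_force: [-0.4, 0.4, -0.3]
opening: 0.0855
```

Run:
```python
from h import *
d=env.get_image("wrist"); cv2.imwrite("pics/w2.png",d["image"]); np.save("w2.npy",d,allow_pickle=True)
go((.558,-.1745,.030),76.8)
```

```text
at [ 0.5567 -0.1613  0.1677] yang 76.96 t 3.9 F [0.3 0.4 0.3] op 0.0854 q [-0.43  0.28  0.76  1.75 -0.21  1.19  1.73]
shift [ -4.4 -12.7 137.7] dist 138 turn [ 0.03 -0.06  0.16]
```

View pics/w2.png

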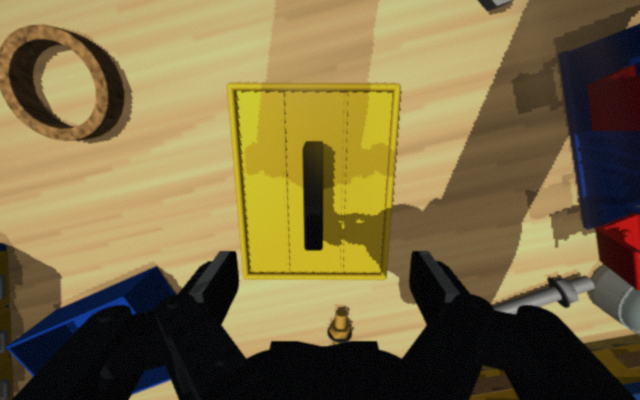

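Run:
```python
from h import *
d=np.load("w2.npy",allow_pickle=True).item()
for z in (.017,.02): print(fit(d,[(228.5,83.5),(400,84),(386,277.5),(243.5,278.5)],.206,.16,z,[.556,-.172,-.23])[:2])
# bar top z=.057: ends
print(unproj(d,[(313,142),(313,249),(304,195),(323,195)],.057))
```

```text
(array([ 0.55865278, -0.17326679, -3.37501391]), np.float64(0.836429881196992))
(array([ 0.55833719, -0.17309471, -3.37503456]), np.float64(1.4284294997132267))
[[ 0.5066658  -0.16075209  0.057     ]
 [ 0.6039844  -0.18459085  0.057     ]
 [ 0.55035545 -0.17976035  0.057     ]
 [ 0.55422915 -0.16317441  0.057     ]]
```

Call:
send_rows(
  motion=[
    [-2,-5,35,0,0,0,1],
    [-4,-11,75,0,0,0.3,1],
    [-4,-11,110,0,0,0.3,1],
    [-4,-11,130,0,0,0.3,1],
    [-4,-11,137,0,0,0.3,1],
    [-4,-11,137,0,0,0.3,1],
  ],
)

```text
t: 4.5
tcp_pos: [0.5584, -0.1728, 0.0312]
orientation: [0.116, 0.993, 0.0, -0.0]
contact_force: [0.1, 0.4, 0.6]
opening: 0.0854
```

Run:
```python
from h import *
go((.558,-.173,.030),76.6)
```

```text
at [ 0.5584 -0.1728  0.0312] yang 76.69 t 4.5 F [0.1 0.4 0.6] op 0.0854 q [-0.33  0.46  0.68  1.86 -0.36  0.94  1.86]
shift [ 0.3 -0.3  1.2] dist 1 turn [ 0.05 -0.02  0.09]
```

Call:
send_rows(
  motion=[
    [0,0,1,0,0,0,0],
    [0,0,1,0,0,0,0],
    [0,0,1,0,0,0,0],
    [0,0,1,0,0,0,0],
    [0,0,1,0,0,0,0],
    [0,0,1,0,0,0,0],
    [0,0,1,0,0,0,0],
  ],
  squeeze=60,
)

```text
t: 5.2
tcp_pos: [0.5583, -0.1749, 0.0306]
orientation: [0.117, 0.993, -0.0, 0.0]
contact_force: [0.1, 0.6, 5.4]
opening: 0.017
```

Run:
```python
from h import *
go()
```

```text
at [ 0.5583 -0.1749  0.0306] yang 76.53 t 5.2 F [0.1 0.6 5.4] op 0.017 q [-0.33  0.46  0.69  1.86 -0.36  0.94  1.86]
shift [0. 0. 0.] dist 0 turn [0. 0. 0.]
```

Call:
send_rows(
  motion=[
    [0,0,-15,0,0,0,0],
    [0,0,-50,0,0,0,0],
    [0,0,-95,0,0,0,0],
    [0,0,-140,0,0,0,0],
    [0,0,-165,0,0,0,0],
    [0,0,-170,0,0,0,0],
    [0,0,-170,0,0,0,0],
  ],
)

```text
t: 5.9
tcp_pos: [0.5579, -0.1746, 0.2004]
orientation: [0.117, 0.993, 0.0, 0.0]
contact_force: [0.6, -0.4, -4.0]
opening: 0.0168
```

Run:
```python
from h import *
d=env.get_image("wrist"); cv2.imwrite("pics/w3.png",d["image"]); np.save("w3.npy",d,allow_pickle=True)
d=env.get_image("scene"); cv2.imwrite("pics/s3.png",d["image"])
go((.5676,.1694,.22),98.1)
```

```text
at [ 0.557  -0.1743  0.1984] yang 76.55 t 6.0 F [-0.1  0.2 -3.5] op 0.0169 q [-0.42  0.27  0.78  1.71 -0.2   1.25  1.74]
shift [ 69.7 336.7 -21.5] dist 345 turn [ 1.000e-02 -1.400e-01 -2.155e+01]
```

View pics/w3.png

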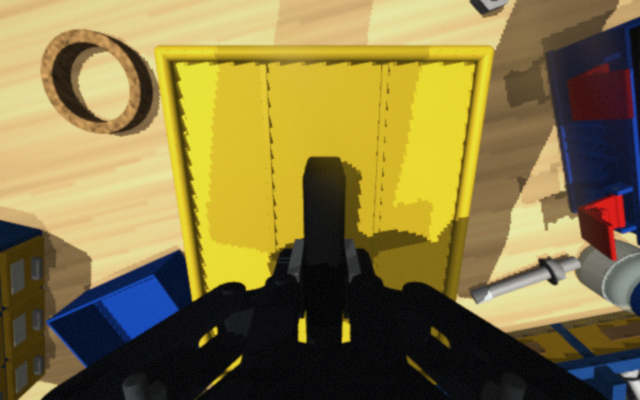

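View pics/s3.png

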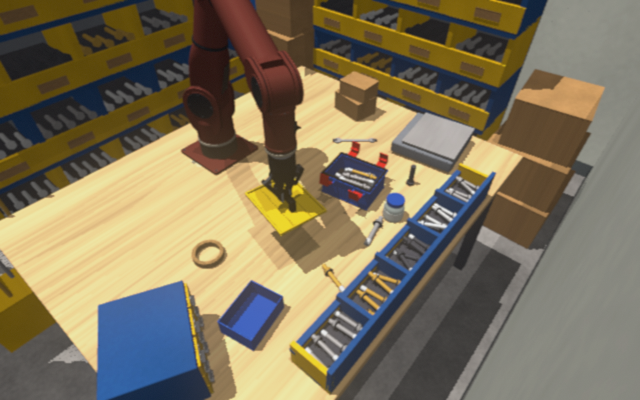

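Run:
```python
from h import *
d=np.load("w3.npy",allow_pickle=True).item(); s=env.read_state(); M=R.from_quat(s["orientation"]).as_matrix()
for z in (.180,.184,.188):
    c=unproj(d,[(155.5,47.5),(493.5,46),(190,292),(452,292)],z); t=((c-s["tcp_pos"])@M*1000)
    print(z,t.round(1)[:, :2].tolist(),np.linalg.norm(c[0]-c[1]).round(4))
```

```text
0.18 [[103.3, -85.0], [103.9, 84.5], [-38.8, -86.6], [-38.8, 82.0]] 0.1694
0.184 [[102.6, -82.9], [103.2, 82.4], [-36.0, -84.5], [-36.0, 79.9]] 0.1652
0.188 [[101.8, -80.8], [102.5, 80.3], [-33.2, -82.4], [-33.2, 77.9]] 0.1611
```

Call:
send_rows(
  motion=[
    [5,25,0,0,0,-2,0],
    [15,70,0,0,0,-5,0],
    [25,115,0,0,0,-8,0],
    [35,165,0,0,0,-11,0],
    [44,215,0,0,0,-14,0],
    [54,260,0,0,0,-17,0],
    [63,305,0,0,0,-19.5,0],
    [69,335,0,0,0,-21.5,0],
  ],
)

```text
t: 6.8
tcp_pos: [0.5672, 0.1711, 0.1978]
orientation: [-0.073, 0.997, -0.0, -0.002]
contact_force: [0.2, -0.6, -3.7]
opening: 0.0169
```

Call:
send_rows(
  motion=[
    [0,0,0,0,0,0,0],
    [0,0,0,0,0,0,0],
    [0,0,0,0,0,0,0],
  ],
)

```text
t: 7.1
tcp_pos: [0.5688, 0.1652, 0.1993]
orientation: [-0.069, 0.998, -0.001, -0.001]
contact_force: [-0.1, 0.1, -2.4]
opening: 0.017
```

Run:
```python
from h import *
d=env.get_image("wrist"); cv2.imwrite("pics/w4.png",d["image"]); np.save("w4.npy",d,allow_pickle=True)
d=env.get_image("top"); cv2.imwrite("pics/t4.png",cv2.resize(d["image"][145:255,170:350],None,fx=4,fy=4)); np.save("t4.npy",d,allow_pickle=True)
go((.5676,.1694,.2),98.1)
```

```text
at [0.5689 0.1653 0.1998] yang 97.88 t 7.2 F [ 0.3  0.4 -2.5] op 0.0169 q [-0.82  0.25  0.55  1.68 -0.14  1.25  1.47]
shift [ 0.8  4.3 -0.2] dist 4 turn [-0.04 -0.03 -0.22]
```

View pics/w4.png

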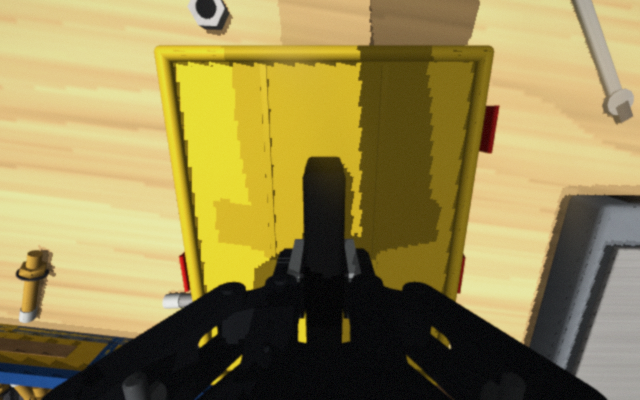

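View pics/t4.png

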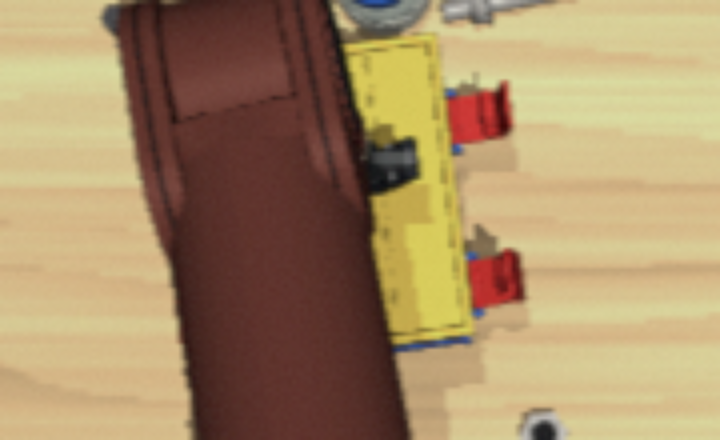

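```bash
python3 - <<'E'
from h import *
d=np.load("t4.npy",allow_pickle=True).item()
for z in (.088,.09): print(fit(d,np.array([(97,87),(287,65),(323,313),(130,341)])/3.7+[200-.4,145-.4],.2,.15,z,[.565,.17,.14])[:2])
print(fit(d,np.array([(570,83),(764,128),(709,374),(515,324)])/3.7+[200-.4,145-.4],.206,.16,.018,[.556,-.172,-.23])[:2])
E
python3 - <<'E'
import cv2
i=cv2.imread("pics/scene0.png")
cv2.imwrite("pics/s0.png",cv2.resize(i[135:275,245:400],None,fx=4,fy=4,interpolation=cv2.INTER_CUBIC))
E
```

```text
(array([ 0.56738178,  0.17021058, -2.9923992 ]), np.float64(0.657597026425943))
(array([ 0.56711932,  0.16997548, -2.99239379]), np.float64(0.6943061464908257))
(array([ 0.55714116, -0.17064477, -3.37614525]), np.float64(0.516772584392525))
```

View pics/s0.png

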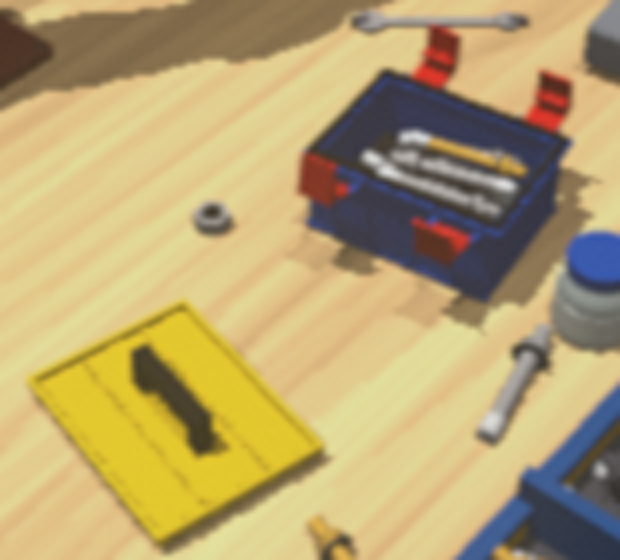

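Call:
send_rows(
  motion=[
    [0,-30,0,0,0,0,0],
    [0,-75,0,0,0,0,0],
    [0,-120,0,0,0,0,0],
    [0,-165,0,0,0,0,0],
    [0,-200,0,0,0,0,0],
    [0,-215,0,0,0,0,0],
    [0,-215,0,0,0,0,0],
    [0,-215,0,0,0,0,0],
  ],
)

```text
t: 8.0
tcp_pos: [0.5987, -0.0454, 0.1999]
orientation: [-0.07, 0.998, 0.0, -0.0]
contact_force: [0.7, 0.4, -2.5]
opening: 0.017
```

Run:
```python
from h import *
go()
d=env.get_image("wrist"); cv2.imwrite("pics/w5.png",d["image"]); np.save("w5.npy",d,allow_pickle=True)
cv2.imwrite("pics/w5z.png",cv2.resize(d["image"][30:350,430:640],None,fx=1.87,fy=1.87,interpolation=cv2.INTER_CUBIC))
go()
```

```text
at [ 0.5987 -0.0454  0.1999] yang 98.01 t 8.0 F [ 0.7  0.4 -2.5] op 0.017 q [-0.54  0.29  0.66  1.66 -0.18  1.26  1.87]
shift [0. 0. 0.] dist 0 turn [0. 0. 0.]
at [ 0.5988 -0.0444  0.1999] yang 98.1 t 8.05 F [ 0.4  0.4 -3. ] op 0.0166 q [-0.54  0.29  0.65  1.66 -0.18  1.26  1.87]
shift [0. 0. 0.] dist 0 turn [0. 0. 0.]
```

View pics/w5.png

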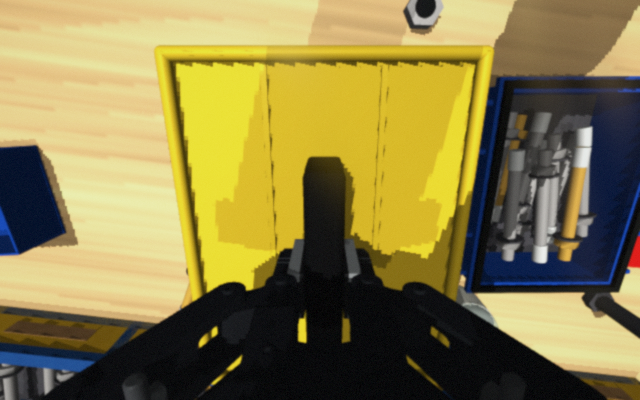

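View pics/w5z.png

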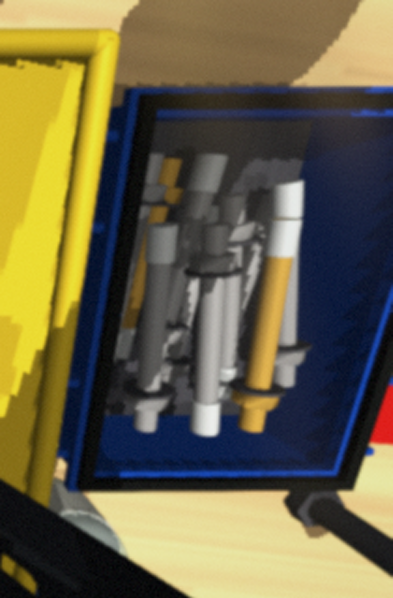

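Run:
```python
import cv2
i=cv2.imread("pics/w5.png")
cv2.imwrite("pics/w5a.png",cv2.resize(i[70:130,480:640],None,fx=5,fy=5,interpolation=cv2.INTER_CUBIC))
cv2.imwrite("pics/w5b.png",cv2.resize(i[240:310,460:640],None,fx=4.4,fy=4.4,interpolation=cv2.INTER_CUBIC))
```

```text
(no output)
```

View pics/w5a.png

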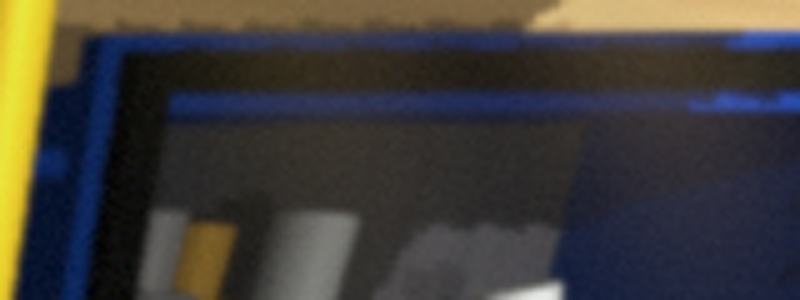

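View pics/w5b.png

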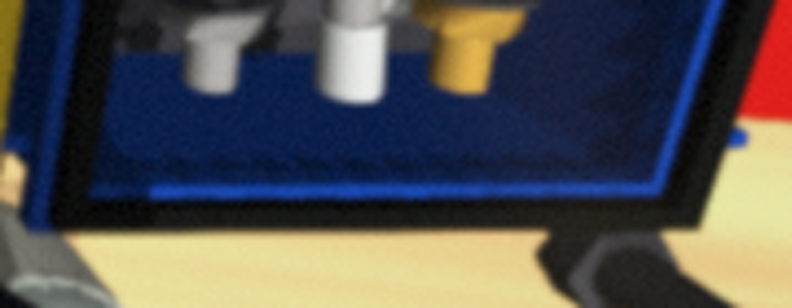

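Run:
```python
from h import *
d=np.load("w5.npy",allow_pickle=True).item(); s=env.read_state(); M=R.from_quat(s["orientation"]).as_matrix(); t=s["tcp_pos"]
def tool(px,z): return ((unproj(d,px,z)-t)@M*1000)[:,:2]
off=-.4
bl=tool(np.array([(96/5+480,37/5+70),(27/4.4+460,232/4.4+240)])+off,.09)
se=tool(np.array([(125/5+480,55/5+70),(55/4.4+460,230/4.4+240),(697/4.4+460,226/4.4+240)])+off,.095)
print("blue TL,BL",bl.round(1).tolist(),"len",np.linalg.norm(bl[0]-bl[1]))
print("seal TL,BL,BR",se.round(1).tolist(),np.linalg.norm(se[0]-se[1]),np.linalg.norm(se[2]-se[1]))
def ang(v): return np.degrees(np.arctan2(v[1],v[0]))
print("angles in tool: blue long",ang(bl[0]-bl[1]),"seal long",ang(se[0]-se[1]),"seal short",ang(se[2]-se[1])-90)
# fit rect: params cx,cy,a,m
def f(p):
    cx,cy,a,m=p; c,s_=np.cos(a),np.sin(a); Rr=np.array([[c,-s_],[s_,c]])
    P=lambda u,v:Rr@np.array([u,v])+[cx,cy]
    return np.r_[P(100,-75)-bl[0],P(-100,-75)-bl[1],P(100-m,-75+m)-se[0],P(-100+m,-75+m)-se[1],P(-100+m,75-m)-se[2]]
r=least_squares(f,[0,200,0,3]); print(r.x, np.degrees(r.x[2]), r.fun.round(1)); print("world",M[:2,:2]@r.x[:2]/1000+t[:2])
# lid
z=.2-.030+.019
c=tool(np.array([(155.5,47.5),(493.5,46),(190,292),(458,292)]),z); print(c)
```

```text
blue TL,BL [[99.6, 138.5], [-99.6, 140.0]] len 199.19258777028594
seal TL,BL,BR [[96.5, 140.8], [-95.7, 143.3], [-94.9, 285.7]] 192.12676816705255 142.32075705851355
angles in tool: blue long -0.4209317084749276 seal long -0.7665007576493416 seal short -0.30951249862586394
[ 8.50081694e-01  2.13738712e+02 -9.26689853e-03  3.67937837e+00] -0.5309541748582631 [ 0.6 -0.7 -0.2 -0.3  0.   0.8 -0.5 -0.   0.1  0.3]
world [0.56784751 0.16713001]
[[103.08904404 -80.82590365]
 [103.47367021  78.87608545]
 [-30.6915159  -82.55458086]
 [-30.98636114  79.89412788]]
```

Call:
send_rows(
  motion=[
    [0,30,0,0,0,-0.5,0],
    [0,75,0,0,0,-0.5,0],
    [0,122,0,0,0,-0.5,0],
    [0,170,0,0,0,-0.5,0],
    [0,218,0,0,0,-0.5,0],
    [0,266,0,0,0,-0.5,0],
    [0,314,0,0,0,-0.5,0],
    [0,360,0,0,0,-0.5,0],
  ],
)

```text
t: 8.85
tcp_pos: [0.5465, 0.3149, 0.2001]
orientation: [-0.076, 0.997, 0.001, -0.0]
contact_force: [1.0, 0.1, -1.3]
opening: 0.0169
```

Call:
send_rows(
  motion=[
    [0,40,0,0,0,0,0],
    [0,65,0,0,0,0,0],
    [0,70,0,0,0,0,0],
    [0,70,0,0,0,0,0],
    [0,70,0,0,0,0,0],
  ],
)

```text
t: 9.35
tcp_pos: [0.5381, 0.3792, 0.2]
orientation: [-0.074, 0.997, -0.0, -0.0]
contact_force: [1.5, -0.7, -3.6]
opening: 0.017
```

Run:
```python
from h import *
go()
d=env.get_image("wrist"); cv2.imwrite("pics/w6.png",d["image"]); np.save("w6.npy",d,allow_pickle=True)
i=d["image"]
cv2.imwrite("pics/w6a.png",cv2.resize(i[50:130,0:180],None,fx=4.4,fy=4.4,interpolation=cv2.INTER_CUBIC))
cv2.imwrite("pics/w6b.png",cv2.resize(i[230:310,20:200],None,fx=4.4,fy=4.4,interpolation=cv2.INTER_CUBIC))
go()
```

```text
at [0.5381 0.3792 0.2   ] yang 98.53 t 9.35 F [ 1.5 -0.7 -3.6] op 0.017 q [-1.02  0.39  0.45  1.5  -0.17  1.29  1.17]
shift [0. 0. 0.] dist 0 turn [0. 0. 0.]
at [0.5385 0.3787 0.2002] yang 98.46 t 9.4 F [ 0.6 -0.9 -3. ] op 0.0171 q [-1.02  0.39  0.45  1.5  -0.17  1.29  1.17]
shift [0. 0. 0.] dist 0 turn [0. 0. 0.]
```

View pics/w6.png

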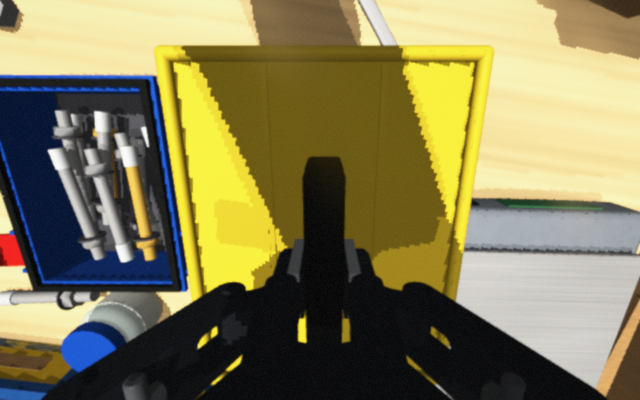

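View pics/w6a.png

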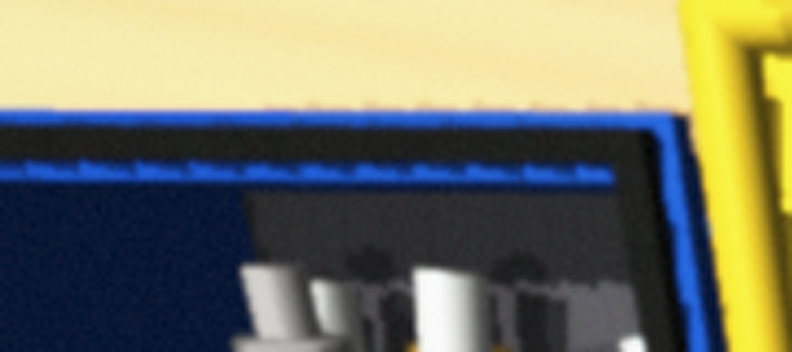

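View pics/w6b.png

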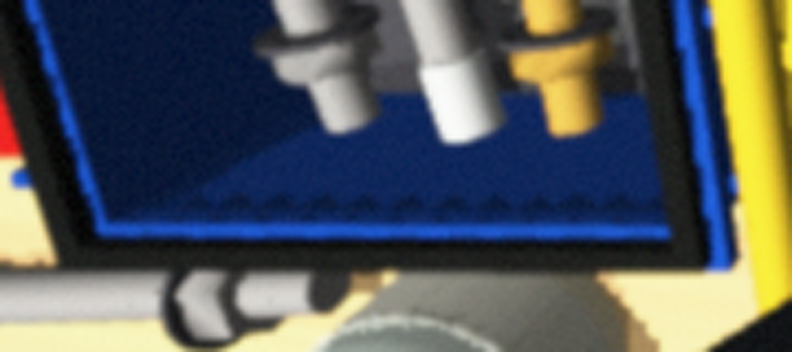

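Run:
```python
from h import *
d=np.load("w6.npy",allow_pickle=True).item(); s=env.read_state(); M=R.from_quat(s["orientation"]).as_matrix(); t=s["tcp_pos"]
def tool(px,z): return ((unproj(d,px,z)-t)@M*1000)[:,:2]
off=-.4
A=lambda u,v:(u/4.4+off,v/4.4+50+off); B=lambda u,v:(u/4.4+20+off,v/4.4+230+off)
bl=tool([A(678,114),B(733,268)],.09)
se=tool([A(655,130),B(708,268),B(62,268)],.095)
print(np.linalg.norm(bl[0]-bl[1]),np.linalg.norm(se[0]-se[1]),np.linalg.norm(se[2]-se[1]))
def f(p):
    cx,cy,a,m=p; c,s_=np.cos(a),np.sin(a); Rr=np.array([[c,-s_],[s_,c]])
    P=lambda u,v:Rr@np.array([u,v])+[cx,cy]
    return np.r_[P(100,75)-bl[0],P(-100,75)-bl[1],P(100-m,75-m)-se[0],P(-100+m,75-m)-se[1],P(-100+m,-75+m)-se[2]]
r=least_squares(f,[0,-200,0,3]); print(r.x, np.degrees(r.x[2]), r.fun.round(1)); print("world",M[:2,:2]@r.x[:2]/1000+t[:2], t, np.degrees(np.arctan2(M[1,1],M[0,1])))
print(tool([(155.5,47.5),(493.5,46)],.189))
i=d["image"]; print(i[100,150:200:1,2][:],i[100,450:500,2])
```

```text
198.34419197699387 191.78797511242007 143.5399493294009
[ 2.17511180e+00 -2.10835433e+02  6.62710043e-03  3.36273823e+00] 0.3797048848929262 [ 0.8  0.6 -0.9  0.3  0.6 -0.9 -0.9 -0.2  0.3  0.1]
world [0.56734938 0.16983292] [0.53846981 0.37869237 0.20015603] 98.46360588003041
[[102.98245894 -79.64111376]
 [103.761142    80.11786598]]
[ 10   9  20  31  37  40  24  14   9  21  84 192 241 248 249 249 249 248
 247 242 234 223 202 173 139 107  83  84 102 115 150 193 240 248 249 249
 249 249 249 249 249 249 249 249 249 249 249 249 249 249] [249 249 249 249 249 249 249 249 249 249 249 249 249 249 249 248 244 237
 218 152  98 106 148 185 212 231 239 245 248 249 249 249 248 248 246 241
 238 245 248 249 249 248 249 249 249 249 249 248 248 248]
```

Run:
```python
from h import *
go((.5679,.169,.2),98.15)
```

```text
at [0.5385 0.3787 0.2002] yang 98.46 t 9.4 F [ 0.6 -0.9 -3. ] op 0.0171 q [-1.02  0.39  0.45  1.5  -0.17  1.29  1.17]
shift [   1.8 -211.7    0.3] dist 212 turn [-0.03  0.01  0.31]
```

Call:
send_rows(
  motion=[
    [0,-30,0,0,0,0,0],
    [1,-75,0,0,0,0.3,0],
    [1,-120,0,0,0,0.3,0],
    [2,-165,0,0,0,0.3,0],
    [2,-195,0,0,0,0.3,0],
    [2,-211.5,0,0,0,0.3,0],
    [2,-211.5,0,0,0,0.3,0],
    [2,-211.5,0,0,0,0.3,0],
  ],
)

```text
t: 10.2
tcp_pos: [0.5674, 0.1712, 0.2002]
orientation: [-0.072, 0.997, 0.0, 0.0]
contact_force: [-0.1, 0.8, -2.8]
opening: 0.0168
```

Call:
send_rows(
  motion=[
    [0,0,12,0,0,0,0],
    [0,0,24,0,0,0,0],
    [0,0,36,0,0,0,0],
    [0,0,36,0,0,0,0],
  ],
)

```text
t: 10.6
tcp_pos: [0.566, 0.1706, 0.1612]
orientation: [-0.072, 0.997, -0.001, -0.002]
contact_force: [-0.6, 0.5, -3.4]
opening: 0.0171
```

Run:
```python
from h import *
go((.5679,.169,.13),98.15)
d=env.get_image("top"); cv2.imwrite("pics/t7.png",cv2.resize(d["image"][145:255,170:350],None,fx=4,fy=4))
go((.5679,.169,.13),98.15)
d=env.get_image("wrist")
go((.5679,.169,.13),98.15)
```

```text
at [0.566  0.1706 0.1612] yang 98.29 t 10.6 F [-0.6  0.5 -3.4] op 0.0171 q [-0.82  0.29  0.54  1.72 -0.16  1.18  1.48]
shift [-1.8 -1.9 31.2] dist 31 turn [-0.08 -0.23  0.14]
at [0.5666 0.1706 0.1625] yang 98.28 t 10.65 F [-0.1 -0.5 -1.8] op 0.017 q [-0.82  0.29  0.54  1.72 -0.16  1.18  1.48]
shift [-1.1 -1.8 32.5] dist 33 turn [-0.06 -0.15  0.13]
at [0.5673 0.1706 0.1634] yang 98.26 t 10.7 F [-0.3  0.2 -2. ] op 0.0169 q [-0.82  0.28  0.54  1.72 -0.16  1.18  1.48]
shift [-0.4 -1.6 33.4] dist 33 turn [-0.04 -0.06  0.11]
```

View pics/t7.png

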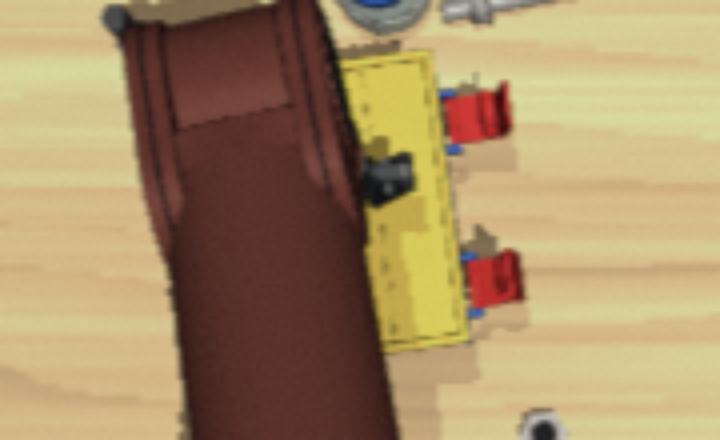

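Call:
send_rows(
  motion=[
    [0,-1.7,8,0,0,0,0],
    [0,-1.7,18,0,0,0,0],
    [0,-1.7,26,0,0,0,0],
    [0,-1.7,32,0,0,0,0],
    [0,-1.7,35,0,0,0,0],
    [0,-1.7,35,0,0,0,0],
    [0,-1.7,35,0,0,0,0],
  ],
)

```text
t: 11.4
tcp_pos: [0.568, 0.1689, 0.1292]
orientation: [-0.072, 0.997, 0.0, 0.0]
contact_force: [-0.1, -0.1, -2.1]
opening: 0.0172
```

Run:
```python
from h import *
go((.5679,.169,.118),98.15)
```

```text
at [0.568  0.1689 0.1292] yang 98.24 t 11.4 F [-0.1 -0.1 -2.1] op 0.0172 q [-0.8   0.32  0.53  1.76 -0.18  1.12  1.5 ]
shift [ 0.   0.1 11.2] dist 11 turn [0.   0.01 0.09]
```

Call:
send_rows(
  motion=[
    [0,0,2,0,0,0,0],
    [0,0,4,0,0,0,0],
    [0,0,6,0,0,0,0],
    [0,0,7,0,0,0,0],
    [0,0,7,0,0,0,0],
  ],
)

```text
t: 11.9
tcp_pos: [0.5677, 0.1688, 0.1218]
orientation: [-0.072, 0.997, -0.0, -0.0]
contact_force: [-0.4, -0.4, -2.6]
opening: 0.0168
```

Call:
send_rows(
  motion=[
    [0,0,2,0,0,0,0],
    [0,0,4,0,0,0,0],
    [0,0,6,0,0,0,0],
    [0,0,8,0,0,0,0],
    [0,0,8,0,0,0,0],
  ],
)

```text
t: 12.4
tcp_pos: [0.5678, 0.1688, 0.1138]
orientation: [-0.072, 0.997, -0.0, -0.0]
contact_force: [0.2, -0.4, -2.9]
opening: 0.0177
```

Call:
send_rows(
  motion=[
    [0,0,1,0,0,0,0],
    [0,0,2,0,0,0,0],
    [0,0,2,0,0,0,0],
  ],
)

```text
t: 12.7
tcp_pos: [0.5679, 0.1688, 0.1128]
orientation: [-0.072, 0.997, 0.0, 0.0]
contact_force: [-4.0, -1.0, 6.0]
opening: 0.0168
```

Call:
send_rows(
  motion=[
    [0,0,0,0,0,0,0.6],
    [0,0,0,0,0,0,1],
    [0,0,0,0,0,0,1],
    [0,0,0,0,0,0,1],
    [0,0,0,0,0,0,1],
  ],
)

```text
t: 13.2
tcp_pos: [0.5678, 0.1688, 0.112]
orientation: [-0.072, 0.997, -0.0, 0.0]
contact_force: [-0.5, -0.4, -0.3]
opening: 0.0848
```

Call:
send_rows(
  motion=[
    [0,0,-15,0,0,0,1],
    [0,0,-50,0,0,0,1],
    [0,0,-95,0,0,0,0.5],
    [0,0,-140,0,0,0,0],
    [0,0,-170,0,0,0,0],
    [0,0,-180,0,0,0,0],
    [0,0,-180,0,0,0,0],
    [0,0,-180,0,0,0,0],
  ],
)

```text
t: 14.0
tcp_pos: [0.5674, 0.1687, 0.2912]
orientation: [-0.072, 0.997, -0.0, -0.001]
contact_force: [-0.5, -0.1, -0.9]
opening: -0.0
```

Run:
```python
from h import *
go()
d=env.get_image("wrist"); cv2.imwrite("pics/w8.png",d["image"]); np.save("w8.npy",d,allow_pickle=True)
cv2.imwrite("pics/w8z.png",cv2.resize(d["image"][60:340,200:450],None,fx=2.1,fy=2.1,interpolation=cv2.INTER_CUBIC))
d=env.get_image("scene"); cv2.imwrite("pics/s8.png",cv2.resize(d["image"][120:220,290:430],None,fx=5,fy=5)); np.save("s8.npy",d,allow_pickle=True)
```

```text
at [0.5674 0.1687 0.2912] yang 98.24 t 14.0 F [-0.5 -0.1 -0.9] op -0.0 q [-0.84  0.2   0.56  1.54 -0.11  1.43  1.44]
shift [0. 0. 0.] dist 0 turn [0. 0. 0.]
```

View pics/w8.png

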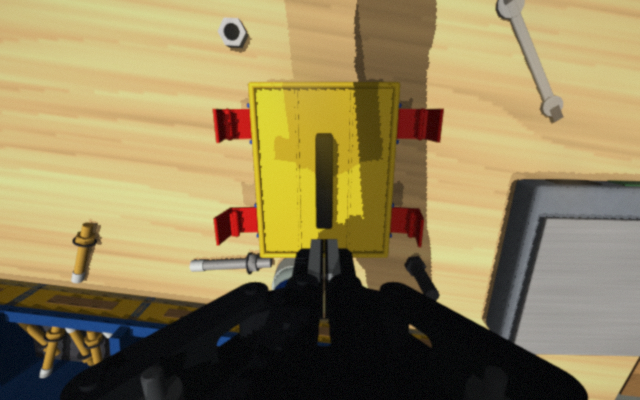

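View pics/s8.png

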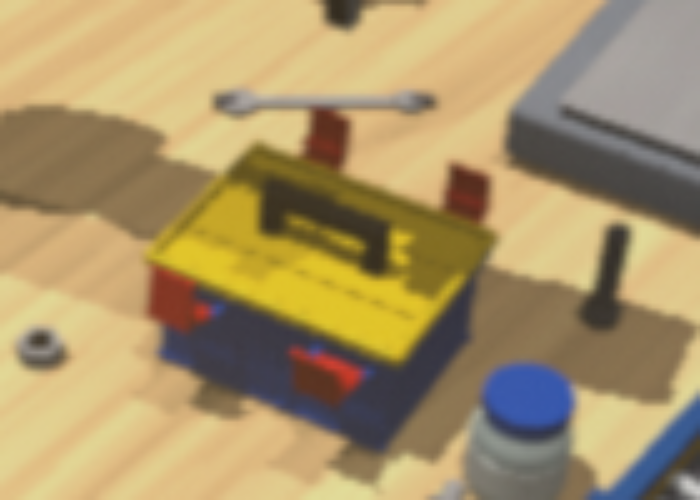

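```bash
cat >> h.py <<'E'
B=np.array([.5676,.1687]); YAW=np.radians(8.3); E=.007
PIN={"a":(-1,1),"b":(1,1),"c":(1,-1),"d":(-1,-1)}
def clip_tcp(c,inn,up):
    sx,sy=PIN[c]; l=np.array([sx*.06, sy*(.084-(inn/1000-E))])
    w=rz(YAW)[:2,:2]@l+B
    return np.array([w[0],w[1],.078+up/1000])
def where(c,s=None):
    """contact corner (in, up) mm relative to pin and r, phi, and shift to a point"""
    s=s or env.read_state(); v=rz(YAW)[:2,:2].T@(s["tcp_pos"][:2]-B); sx,sy=PIN[c]
    inn=(.084-sy*v[1]+E)*1000; up=(s["tcp_pos"][2]-.078)*1000
    f=rz(YAW)[:2,:2].T@np.array(s["contact_force"][:2])
    print(f"clip {c}: x err {1000*(v[0]-sx*.06):.1f} in {inn:.1f} up {up:.1f} r {np.hypot(inn,up):.1f} phi {np.degrees(np.arctan2(inn,up)):.1f} | F in {-sy*f[1]:.1f} up {s['contact_force'][2]:.1f} x {f[0]:.1f} t {s['t']:.2f}")
    return inn,up
E
python3 - <<'E'
from h import *
d=np.load("w8.npy",allow_pickle=True).item()
cv2.imwrite("pics/w8t.png",cv2.resize(d["image"][225:300,270:380],None,fx=6,fy=6,interpolation=cv2.INTER_CUBIC))
go(clip_tcp("a",-65,90),98.3)
go(clip_tcp("a",-65,22),98.3)
E
```

```text
at [0.5671 0.1687 0.2905] yang 98.24 t 14.1 F [-0.2  0.3 -0.6] op 0.0002 q [-0.84  0.2   0.56  1.54 -0.11  1.43  1.44]
shift [ 59.3 156.  122.5] dist 207 turn [-0.05 -0.14 -0.06]
at [0.5671 0.1687 0.2905] yang 98.24 t 14.1 F [-0.2  0.3 -0.6] op 0.0002 q [-0.84  0.2   0.56  1.54 -0.11  1.43  1.44]
shift [ 59.2 156.  190.5] dist 253 turn [-0.05 -0.14 -0.06]
```

View pics/w8t.png

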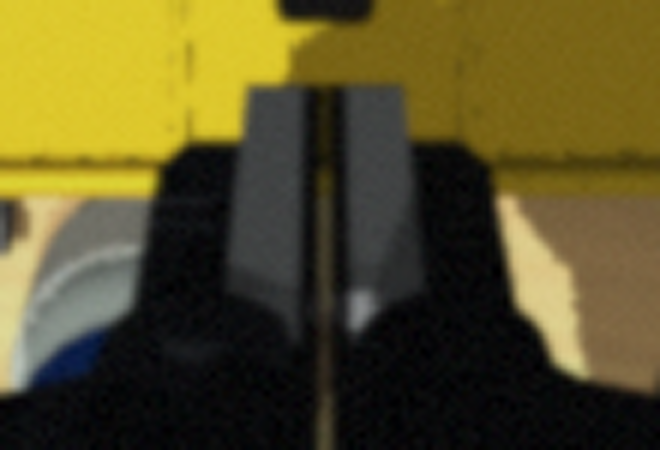

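View pics/w8z.png

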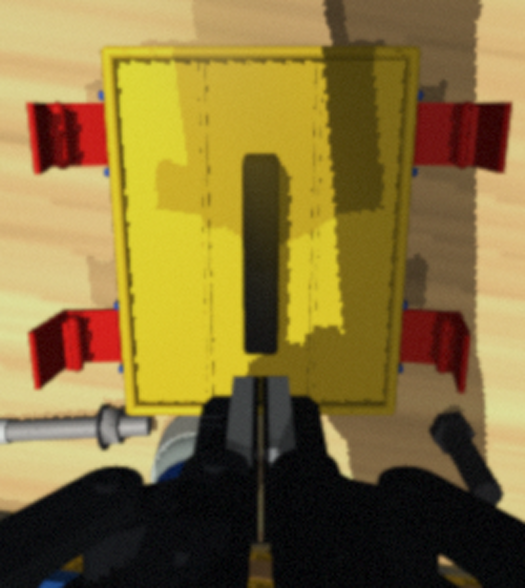

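Call:
send_rows(
  motion=[
    [10,30,20,0,0,0,0],
    [25,70,45,0,0,0,0],
    [40,110,70,0,0,0,0],
    [55,145,95,0,0,0,0],
    [59,156,122,0,0,0,0],
    [59,156,155,0,0,0,0],
    [59,156,180,0,0,0,0],
    [59,156,190,0,0,0,0],
  ],
)

```text
t: 14.9
tcp_pos: [0.485, 0.3134, 0.0983]
orientation: [-0.072, 0.997, -0.002, -0.002]
contact_force: [-0.1, -0.5, -0.3]
opening: -0.0001
```

Call:
send_rows(
  motion=[
    [0,0,0,0,0,0,0],
    [0,0,0,0,0,0,0],
  ],
)

```text
t: 15.1
tcp_pos: [0.4875, 0.3147, 0.1027]
orientation: [-0.072, 0.997, 0.0, 0.0]
contact_force: [1.3, 0.2, 0.1]
opening: -0.0001
```

Run:
```python
from h import *
where("a")
go(clip_tcp("a",-42.6,19.9),98.3)
```

```text
clip a: x err 1.8 in -65.1 up 24.7 r 69.6 phi -69.2 | F in -0.1 up 0.1 x 1.3 t 15.10
at [0.4875 0.3147 0.1027] yang 98.22 t 15.1 F [1.3 0.2 0.1] op -0.0001 q [-1.01  0.31  0.43  1.81 -0.15  1.05  1.19]
shift [  1.8 -22.5   4.8] dist 23 turn [ 0.    0.03 -0.08]
```

Call:
send_rows(
  motion=[
    [1.5,-8,2,0,0,0,0],
    [1.5,-15,3,0,0,0,0],
    [1.5,-22,2,0,0,0,0],
    [1.5,-29,-5,0,0,0,0],
    [1.5,-34,-10,0,0,0,0],
    [1.5,-40,-15,0,0,0,0],
    [1.5,-49,-19.5,0,0,0,0],
    [1.5,-57,-21.6,0,0,0,0],
  ],
)

```text
t: 15.9
tcp_pos: [0.4941, 0.2574, 0.1244]
orientation: [-0.072, 0.997, 0.0, 0.0]
contact_force: [-0.4, 0.3, 0.4]
opening: -0.0001
```

Call:
send_rows(
  motion=[
    [0,0,0,0,0,0,0],
    [0,0,0,0,0,0,0],
  ],
)

```text
t: 16.1
tcp_pos: [0.4937, 0.258, 0.1236]
orientation: [-0.072, 0.997, 0.0, -0.0]
contact_force: [-0.5, 0.5, -0.2]
opening: -0.0002
```

Run:
```python
from h import *
d=env.get_image("wrist"); cv2.imwrite("pics/w9.png",d["image"])
d=env.get_image("scene"); cv2.imwrite("pics/s9.png",cv2.resize(d["image"][120:220,290:430],None,fx=5,fy=5))
where("a")
```

```text
clip a: x err -0.4 in -8.5 up 45.4 r 46.1 phi -10.6 | F in 0.1 up -0.2 x 0.8 t 16.20
```

View pics/w9.png

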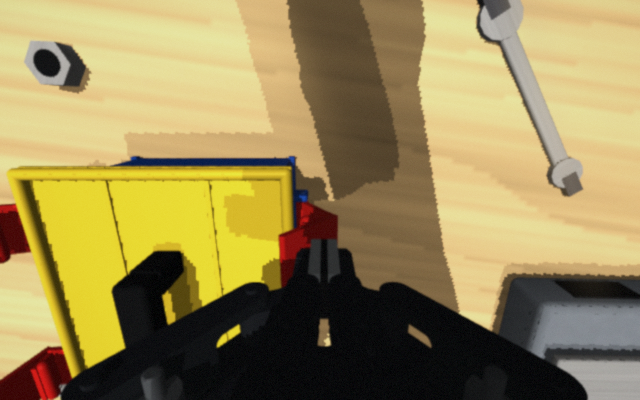

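View pics/s9.png

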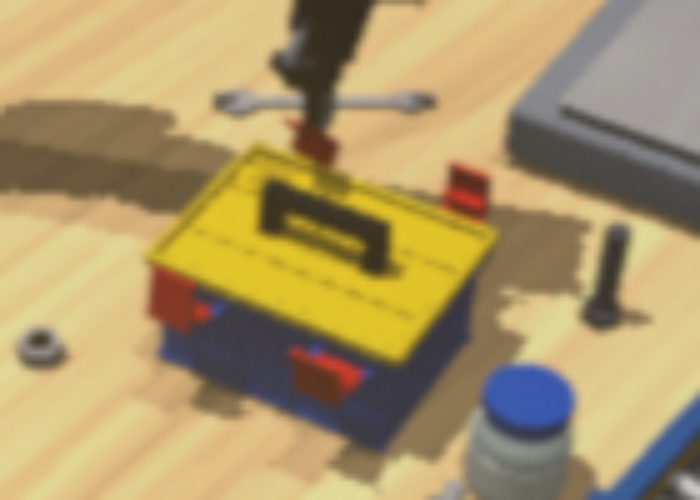

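Call:
send_rows(
  motion=[
    [0,-3,-0.7,0,0,0,0],
    [0,-6,-1,0,0,0,0],
    [0,-9,-1,0,0,0,0],
    [0,-12,-0.9,0,0,0,0],
    [0,-12.5,-0.9,0,0,0,0],
  ],
)

```text
t: 16.7
tcp_pos: [0.4957, 0.2451, 0.1245]
orientation: [-0.072, 0.997, -0.0, -0.0]
contact_force: [-0.3, 0.0, 0.4]
opening: -0.0003
```

Run:
```python
from h import *
where("a")
```

```text
clip a: x err -0.2 in 5.0 up 46.5 r 46.8 phi 6.1 | F in -0.1 up 0.4 x -0.2 t 16.70
```

Call:
send_rows(
  motion=[
    [0,-1.5,0.2,0,0,0,0],
    [0,-3.1,0.4,0,0,0,0],
    [0,-4.7,0.7,0,0,0,0],
    [0,-6.3,1.1,0,0,0,0],
  ],
)

```text
t: 17.1
tcp_pos: [0.4964, 0.2401, 0.1236]
orientation: [-0.072, 0.997, 0.0, 0.0]
contact_force: [-0.7, 3.2, 1.6]
opening: -0.0002
```

Run:
```python
from h import *
where("a")
```

```text
clip a: x err -0.1 in 10.0 up 45.6 r 46.7 phi 12.4 | F in -3.3 up 1.6 x -0.2 t 17.10
```

Call:
send_rows(
  motion=[
    [0,-1,0.3,0,0,0,0],
    [0,-2,0.7,0,0,0,0],
  ],
)

```text
t: 17.3
tcp_pos: [0.4968, 0.2377, 0.123]
orientation: [-0.072, 0.997, 0.0, 0.0]
contact_force: [-1.4, 2.3, 3.5]
opening: 0.0001
```

Run:
```python
from h import *
where("a")
d=env.get_image("scene"); cv2.imwrite("pics/s10.png",cv2.resize(d["image"][120:220,290:430],None,fx=5,fy=5))
where("a")
```

```text
clip a: x err -0.1 in 12.5 up 45.0 r 46.7 phi 15.5 | F in -2.5 up 3.5 x -1.1 t 17.30
clip a: x err -0.1 in 12.8 up 44.9 r 46.7 phi 15.9 | F in -1.7 up 3.1 x -1.0 t 17.35
```

View pics/s10.png

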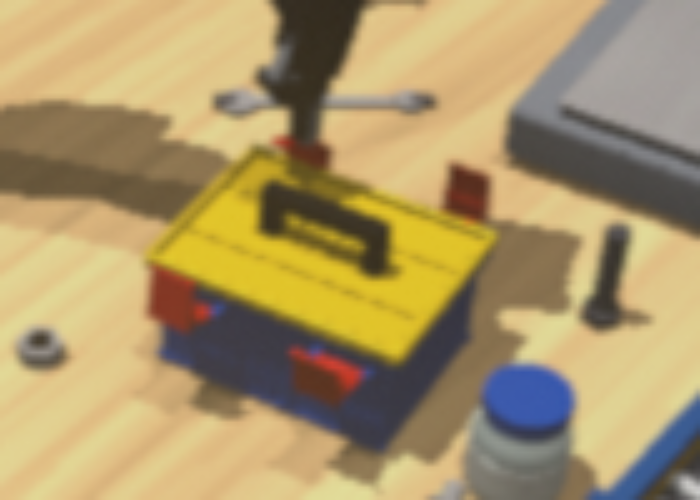

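Call:
send_rows(
  motion=[
    [0,-1,0.3,0,0,0,0],
    [0,-1.9,0.6,0,0,0,0],
    [0,-2.8,1.0,0,0,0,0],
  ],
)

```text
t: 17.65
tcp_pos: [0.4973, 0.2343, 0.1218]
orientation: [-0.072, 0.997, -0.0, 0.0]
contact_force: [-1.3, 0.6, 4.7]
opening: -0.0
```

```bash
python3 -c "
from h import *
where('a')"
```

```text
clip a: x err -0.1 in 16.0 up 43.8 r 46.6 phi 20.0 | F in -0.8 up 4.7 x -1.2 t 17.65
```

Call:
send_rows(
  motion=[
    [0,-0.9,0.3,0,0,0,0],
    [0,-1.7,0.7,0,0,0,0],
  ],
)

```text
t: 17.85
tcp_pos: [0.4976, 0.2324, 0.121]
orientation: [-0.072, 0.997, -0.0, 0.0]
contact_force: [-1.2, -0.4, 5.1]
opening: -0.0002
```

Call:
send_rows(
  motion=[
    [0,-0.9,0.4,0,0,0,0],
    [0,-1.7,0.8,0,0,0,0],
  ],
)

```text
t: 18.05
tcp_pos: [0.4975, 0.2308, 0.1198]
orientation: [-0.072, 0.997, -0.0, -0.0]
contact_force: [-0.4, -0.1, 0.4]
opening: -0.0
```

```bash
python3 -c "
from h import *
where('a')"
```

```text
clip a: x err -0.4 in 19.4 up 41.8 r 46.1 phi 24.9 | F in 0.0 up 0.4 x -0.4 t 18.05
```

Call:
send_rows(
  motion=[
    [0,0,-10,0,0,0,0],
    [0,0,-35,0,0,0,0],
    [0,0,-70,0,0,0,0],
    [0,0,-80,0,0,0,0],
    [0,0,-80,0,0,0,0],
  ],
)

```text
t: 18.55
tcp_pos: [0.4985, 0.2319, 0.2022]
orientation: [-0.072, 0.997, 0.001, 0.001]
contact_force: [-0.8, 0.3, -0.4]
opening: 0.0001
```

Run:
```python
from h import *
d=env.get_image("wrist"); cv2.imwrite("pics/w11.png",d["image"])
d=env.get_image("scene"); cv2.imwrite("pics/s11.png",cv2.resize(d["image"][120:220,290:430],None,fx=5,fy=5))
go(clip_tcp("c",-65,23),98.3)
```

```text
at [0.4972 0.2313 0.1996] yang 98.25 t 18.65 F [-0.9 -0.2  0.2] op 0.0 q [-0.96  0.15  0.49  1.78 -0.07  1.23  1.27]
shift [-120.9 -228.    98.5] dist 276 turn [-0.01 -0.04 -0.05]
```

View pics/w11.png

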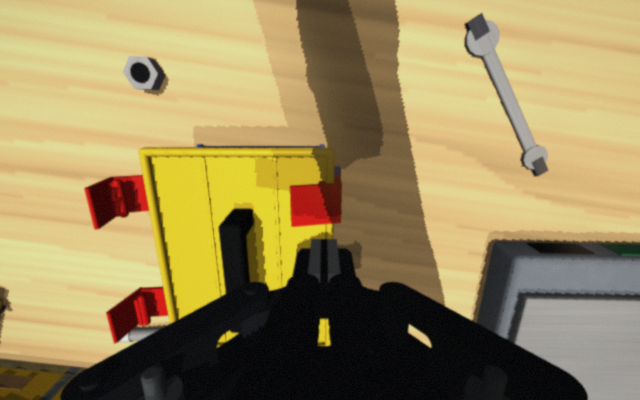

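View pics/s11.png

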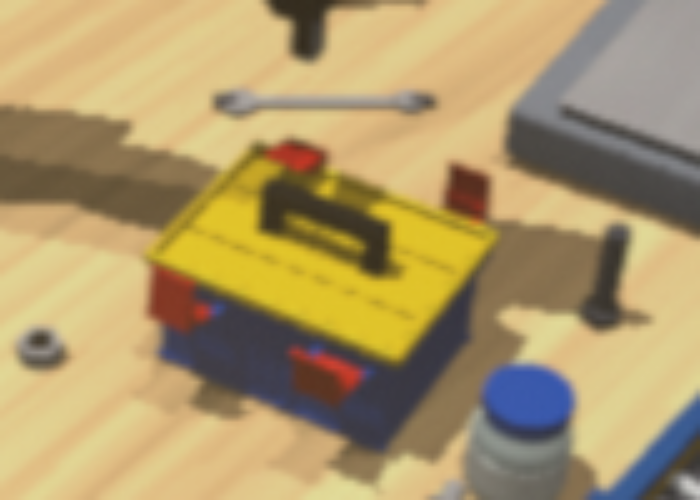

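Call:
send_rows(
  motion=[
    [-15,-30,0,0,0,0,0],
    [-35,-70,0,0,0,0,0],
    [-58,-110,0,0,0,0,0],
    [-80,-152,0,0,0,0,0],
    [-102,-194,0,0,0,0,0],
    [-118,-224,10,0,0,0,0],
    [-121,-228,45,0,0,0,0],
    [-121,-228,80,0,0,0,0],
  ],
)

```text
t: 19.45
tcp_pos: [0.6502, 0.0205, 0.1179]
orientation: [-0.07, 0.998, -0.001, -0.0]
contact_force: [-0.2, 1.2, -0.1]
opening: -0.0001
```

Call:
send_rows(
  motion=[
    [0,0,15,0,0,0,0],
    [0,0,18,0,0,0,0],
    [0,0,18,0,0,0,0],
    [0,0,18,0,0,0,0],
  ],
)

```text
t: 19.85
tcp_pos: [0.6509, 0.0234, 0.1039]
orientation: [-0.072, 0.997, 0.0, 0.001]
contact_force: [-0.1, 0.5, -0.2]
opening: -0.0005
```

```bash
python3 -c "
from h import *
where('c'); go(clip_tcp('c',-65,23),98.3)"
```

```text
clip c: x err 1.5 in -64.8 up 25.9 r 69.8 phi -68.2 | F in 0.5 up -0.2 x 0.0 t 19.85
at [0.6509 0.0234 0.1039] yang 98.27 t 19.85 F [-0.1  0.5 -0.2] op -0.0005 q [-0.55  0.48  0.59  1.63 -0.29  1.12  1.83]
shift [ 1.5 -0.2  2.9] dist 3 turn [-0.    0.12 -0.03]
```

Call:
send_rows(
  motion=[
    [1.5,8,3,0,0,0,0],
    [1.5,15,4,0,0,0,0],
    [1.5,22,3.5,0,0,0,0],
    [1.5,29,-4,0,0,0,0],
    [1.5,34,-9,0,0,0,0],
    [1.5,40,-14,0,0,0,0],
    [1.5,49,-18.5,0,0,0,0],
    [1.5,57,-20.3,0,0,0,0],
  ],
)

```text
t: 20.65
tcp_pos: [0.6405, 0.0802, 0.1233]
orientation: [-0.072, 0.997, 0.0, 0.0]
contact_force: [0.8, 0.2, 2.1]
opening: -0.0003
```

Call:
send_rows(
  motion=[
    [0,3,-0.7,0,0,0,0],
    [0,6,-1,0,0,0,0],
    [0,9,-1,0,0,0,0],
    [0,9,-1,0,0,0,0],
    [0,9,-1,0,0,0,0],
  ],
)

```text
t: 21.15
tcp_pos: [0.6388, 0.088, 0.1232]
orientation: [-0.072, 0.997, -0.0, -0.0]
contact_force: [0.2, -0.2, -0.3]
opening: -0.0001
```

Run:
```python
from h import *
d=env.get_image("scene"); cv2.imwrite("pics/s12.png",cv2.resize(d["image"][120:220,290:430],None,fx=5,fy=5))
where('c')
```

```text
clip c: x err -1.3 in 0.7 up 45.1 r 45.1 phi 1.0 | F in -0.0 up -0.3 x -0.0 t 21.20
```

View pics/s12.png

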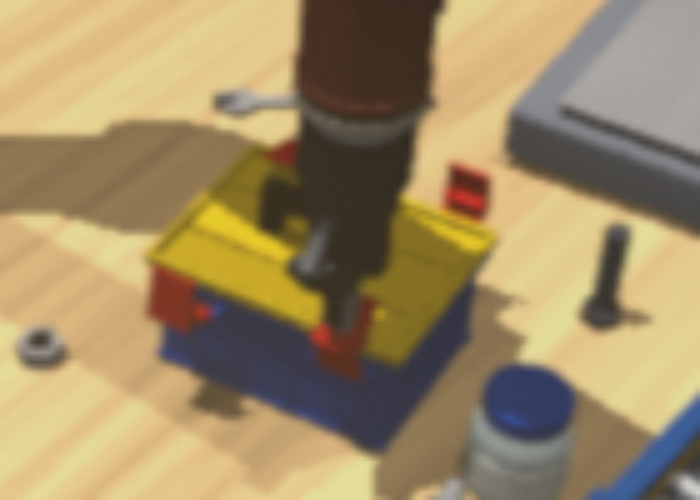

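Call:
send_rows(
  motion=[
    [0,2,-0.6,0,0,0,0],
    [0,4,-0.7,0,0,0,0],
    [0,6,-0.5,0,0,0,0],
  ],
)

```text
t: 21.5
tcp_pos: [0.6382, 0.0936, 0.124]
orientation: [-0.072, 0.997, -0.0, -0.0]
contact_force: [0.3, -3.1, 1.2]
opening: -0.0003
```

Call:
send_rows(
  motion=[
    [0,1.2,0.2,0,0,0,0],
    [0,2.4,0.5,0,0,0,0],
  ],
)

```text
t: 21.7
tcp_pos: [0.638, 0.0959, 0.1237]
orientation: [-0.072, 0.997, -0.0, 0.0]
contact_force: [0.3, -4.1, 2.0]
opening: -0.0003
```

```bash
python3 -c "
from h import *
where('c')"
```

```text
clip c: x err -0.9 in 8.8 up 45.7 r 46.5 phi 10.9 | F in -4.1 up 2.0 x -0.3 t 21.70
```

Call:
send_rows(
  motion=[
    [0,1,0.2,0,0,0,0],
    [0,2,0.5,0,0,0,0],
  ],
)

```text
t: 21.9
tcp_pos: [0.6376, 0.0983, 0.1232]
orientation: [-0.072, 0.997, -0.0, 0.0]
contact_force: [-1.3, -3.4, 2.6]
opening: 0.0
```

Call:
send_rows(
  motion=[
    [0,1,0.3,0,0,0,0],
    [0,2,0.6,0,0,0,0],
  ],
)

```text
t: 22.1
tcp_pos: [0.6373, 0.1009, 0.1225]
orientation: [-0.072, 0.997, 0.0, 0.0]
contact_force: [-1.0, -3.0, 2.9]
opening: -0.0
```

```bash
python3 -c "
from h import *
where('c')"
```

```text
clip c: x err -0.8 in 13.8 up 44.5 r 46.6 phi 17.2 | F in -2.8 up 2.9 x -1.4 t 22.10
```

Call:
send_rows(
  motion=[
    [0,0.9,0.3,0,0,0,0],
    [0,1.8,0.6,0,0,0,0],
  ],
)

```text
t: 22.3
tcp_pos: [0.6369, 0.103, 0.1218]
orientation: [-0.072, 0.997, 0.0, -0.0]
contact_force: [-0.5, -0.6, 3.1]
opening: 0.0002
```

Call:
send_rows(
  motion=[
    [0,0.9,0.3,0,0,0,0],
    [0,1.8,0.7,0,0,0,0],
  ],
)

```text
t: 22.5
tcp_pos: [0.6367, 0.1048, 0.121]
orientation: [-0.072, 0.997, 0.0, -0.0]
contact_force: [0.5, -0.3, -0.7]
opening: 0.0003
```

```bash
python3 -c "
from h import *
where('c')"
```

```text
clip c: x err -0.8 in 17.7 up 43.0 r 46.5 phi 22.4 | F in -0.4 up -0.7 x 0.4 t 22.50
```

Call:
send_rows(
  motion=[
    [0,0,-10,0,0,0,0],
    [0,0,-35,0,0,0,0],
    [0,0,-70,0,0,0,0],
    [0,0,-80,0,0,0,0],
    [0,0,-80,0,0,0,0],
  ],
)

```text
t: 23.0
tcp_pos: [0.6379, 0.1041, 0.2034]
orientation: [-0.072, 0.997, 0.0, 0.002]
contact_force: [-0.1, -0.0, -0.8]
opening: -0.0
```

Run:
```python
from h import *
d=env.get_image("wrist"); cv2.imwrite("pics/w13.png",d["image"])
d=env.get_image("scene"); cv2.imwrite("pics/s13.png",cv2.resize(d["image"][120:220,290:430],None,fx=5,fy=5))
go(clip_tcp("b",-65,23),98.3)
```

```text
at [0.6364 0.1042 0.2005] yang 98.25 t 23.1 F [-0.   0.4  0.1] op 0.0002 q [-0.69  0.38  0.6   1.54 -0.22  1.29  1.65]
shift [ -1.1 229.8  99.5] dist 250 turn [ 0.01 -0.04 -0.05]
```

View pics/w13.png

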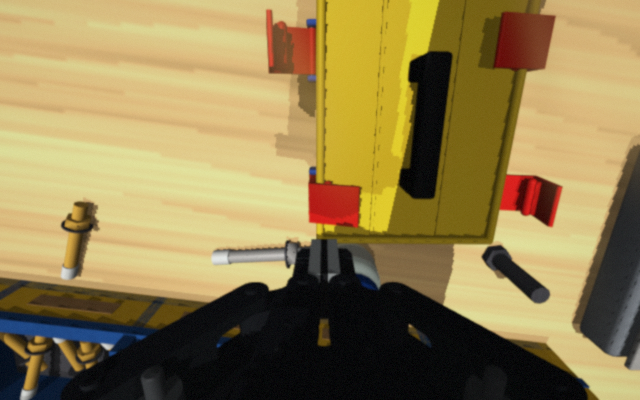

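View pics/s13.png

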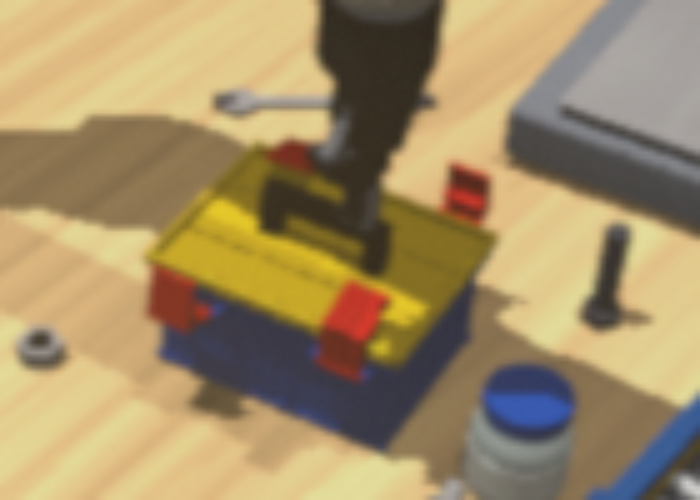

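Run:
```python
from h import *
d=env.get_image("wrist"); print(unproj(d,[(540,293)],.088), clip_tcp("b",-65,23))
```

```text
[[0.70608145 0.33395612 0.088     ]] [0.60445198 0.3317274  0.101     ]
```

Call:
send_rows(
  motion=[
    [0,25,0,0,0,0,0],
    [-1,65,0,0,0,0,0],
    [-1,110,0,0,0,0,0],
    [-1,155,0,0,0,0,0],
    [-1,200,0,0,0,0,0],
    [-1,225,10,0,0,0,0],
    [-1,230,45,0,0,0,0],
    [-1,230,75,0,0,0,0],
  ],
)

```text
t: 23.95
tcp_pos: [0.6032, 0.3338, 0.1232]
orientation: [-0.073, 0.997, -0.0, -0.001]
contact_force: [-0.1, -0.2, -0.5]
opening: -0.0
```

Call:
send_rows(
  motion=[
    [0,0,15,0,0,0,0],
    [0,0,22,0,0,0,0],
    [0,0,22,0,0,0,0],
    [0,0,22,0,0,0,0],
  ],
)

```text
t: 24.35
tcp_pos: [0.6056, 0.3317, 0.1054]
orientation: [-0.072, 0.997, 0.0, 0.001]
contact_force: [-0.3, -0.1, -0.2]
opening: -0.0001
```

```bash
python3 -c "
from h import *
where('b'); go(clip_tcp('b',-65,23),98.3)"
```

```text
clip b: x err 1.2 in -64.8 up 27.4 r 70.4 phi -67.1 | F in 0.1 up -0.2 x -0.3 t 24.35
at [0.6056 0.3317 0.1054] yang 98.21 t 24.35 F [-0.3 -0.1 -0.2] op -0.0001 q [-0.92  0.54  0.5   1.52 -0.27  1.15  1.34]
shift [1.2 0.2 4.4] dist 5 turn [ 0.03  0.09 -0.09]
```

Call:
send_rows(
  motion=[
    [1,-8,4,0,0,0,0],
    [1,-15,5,0,0,0,0],
    [1,-22,4.5,0,0,0,0],
    [1,-29,-3,0,0,0,0],
    [1,-34,-8,0,0,0,0],
    [1,-40,-13,0,0,0,0],
    [1,-49,-17.5,0,0,0,0],
    [1,-57,-19.5,0,0,0,0],
  ],
)

```text
t: 25.15
tcp_pos: [0.6124, 0.2746, 0.1245]
orientation: [-0.072, 0.997, 0.0, 0.0]
contact_force: [-0.1, -0.0, 0.7]
opening: 0.0001
```

Call:
send_rows(
  motion=[
    [0,-3,-0.7,0,0,0,0],
    [0,-6,-1,0,0,0,0],
    [0,-9,-1,0,0,0,0],
    [0,-9,-1,0,0,0,0],
  ],
)

```text
t: 25.55
tcp_pos: [0.6136, 0.266, 0.1248]
orientation: [-0.072, 0.997, -0.0, 0.0]
contact_force: [0.9, 0.5, 2.1]
opening: 0.0001
```

Run:
```python
from h import *
d=env.get_image("scene"); cv2.imwrite("pics/s14.png",cv2.resize(d["image"][120:220,290:430],None,fx=5,fy=5))
where('b')
```

```text
clip b: x err -0.7 in 1.0 up 46.6 r 46.6 phi 1.3 | F in 0.5 up 0.8 x -0.2 t 25.60
```

View pics/s14.png

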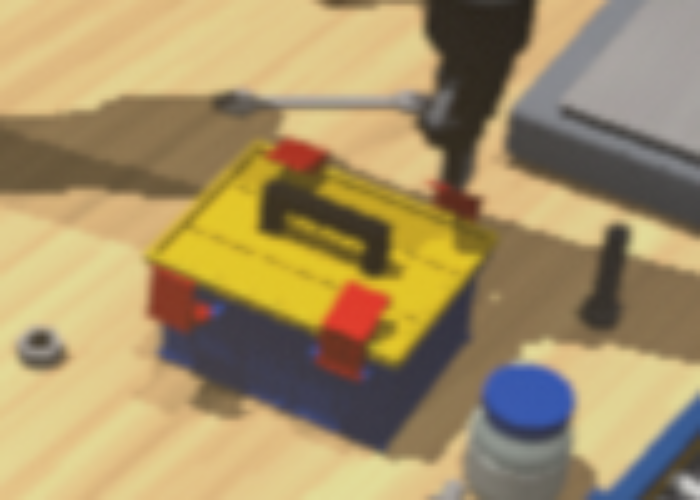

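Clip b's tab (455,200 in the crop) has swung in; keep going on the arc.

Call:
send_rows(
  motion=[
    [0,-2,0,0,0,0,0],
    [0,-4,0.2,0,0,0,0],
    [0,-6,0.4,0,0,0,0],
  ],
)

```text
t: 25.9
tcp_pos: [0.6141, 0.2602, 0.124]
orientation: [-0.072, 0.997, -0.0, -0.0]
contact_force: [0.9, 1.0, 0.6]
opening: -0.0004
```

Call:
send_rows(
  motion=[
    [0,-1.2,0.2,0,0,0,0],
    [0,-2.4,0.5,0,0,0,0],
  ],
)

```text
t: 26.1
tcp_pos: [0.6145, 0.2578, 0.1236]
orientation: [-0.072, 0.997, -0.0, -0.0]
contact_force: [0.4, 0.4, 0.7]
opening: 0.0002
```

Call:
send_rows(
  motion=[
    [0,-1.2,0.2,0,0,0,0],
    [0,-2.4,0.5,0,0,0,0],
  ],
)

```text
t: 26.3
tcp_pos: [0.6147, 0.2556, 0.1231]
orientation: [-0.072, 0.997, -0.0, -0.0]
contact_force: [0.2, 0.1, -0.2]
opening: 0.0003
```

```bash
python3 -c "
from h import *
where('b')"
```

```text
clip b: x err -0.8 in 11.8 up 45.1 r 46.6 phi 14.7 | F in -0.1 up -0.2 x 0.2 t 26.30
```

Call:
send_rows(
  motion=[
    [0,-1.2,0.4,0,0,0,0],
    [0,-2.4,0.8,0,0,0,0],
  ],
)

```text
t: 26.5
tcp_pos: [0.6151, 0.2534, 0.1224]
orientation: [-0.072, 0.997, 0.0, -0.0]
contact_force: [0.2, 1.4, 1.4]
opening: 0.0001
```

Call:
send_rows(
  motion=[
    [0,-1.1,0.4,0,0,0,0],
    [0,-2.2,0.8,0,0,0,0],
  ],
)

```text
t: 26.7
tcp_pos: [0.6154, 0.2517, 0.1218]
orientation: [-0.072, 0.997, 0.0, 0.0]
contact_force: [-1.1, 2.2, 3.5]
opening: 0.0002
```

```bash
python3 -c "
from h import *
where('b')"
```

```text
clip b: x err -0.7 in 15.8 up 43.8 r 46.6 phi 19.8 | F in -2.4 up 3.5 x -0.8 t 26.70
```

Call:
send_rows(
  motion=[
    [0,-0.9,0.4,0,0,0,0],
    [0,-1.8,0.7,0,0,0,0],
  ],
)

```text
t: 26.9
tcp_pos: [0.6157, 0.2497, 0.1211]
orientation: [-0.072, 0.997, 0.0, 0.0]
contact_force: [-0.6, 1.9, 4.1]
opening: -0.0001
```

Call:
send_rows(
  motion=[
    [0,-0.9,0.4,0,0,0,0],
    [0,-1.8,0.8,0,0,0,0],
  ],
)

```text
t: 27.1
tcp_pos: [0.6161, 0.2476, 0.1202]
orientation: [-0.072, 0.997, 0.0, 0.0]
contact_force: [-1.5, 2.5, 3.2]
opening: 0.0003
```

```bash
python3 -c "
from h import *
where('b')"
```

```text
clip b: x err -0.7 in 20.0 up 42.2 r 46.7 phi 25.3 | F in -2.7 up 3.2 x -1.2 t 27.10
```

Call:
send_rows(
  motion=[
    [0,-0.9,0.5,0,0,0,0],
    [0,-1.7,0.9,0,0,0,0],
  ],
)

```text
t: 27.3
tcp_pos: [0.6163, 0.2454, 0.1191]
orientation: [-0.072, 0.997, -0.0, -0.0]
contact_force: [-0.5, 1.4, 2.5]
opening: -0.0
```

Call:
send_rows(
  motion=[
    [0,-0.9,0.5,0,0,0,0],
    [0,-1.7,0.9,0,0,0,0],
  ],
)

```text
t: 27.5
tcp_pos: [0.6166, 0.2436, 0.1181]
orientation: [-0.072, 0.997, -0.0, -0.0]
contact_force: [0.6, 0.2, 1.9]
opening: 0.0003
```

```bash
python3 -c "
from h import *
where('b')"
```

```text
clip b: x err -0.7 in 24.0 up 40.1 r 46.7 phi 30.9 | F in -0.1 up 1.9 x 0.6 t 27.50
```

Call:
send_rows(
  motion=[
    [0,-0.5,0.4,0,0,0,0],
    [0,-0.9,0.7,0,0,0,0],
  ],
)

```text
t: 27.7
tcp_pos: [0.6167, 0.2427, 0.1175]
orientation: [-0.072, 0.997, -0.0, -0.0]
contact_force: [-0.3, -0.7, 2.2]
opening: -0.0001
```

Call:
send_rows(
  motion=[
    [0,0,0,0,0,0,0],
  ],
)

```text
t: 27.8
tcp_pos: [0.6167, 0.2427, 0.1175]
orientation: [-0.072, 0.997, -0.0, -0.0]
contact_force: [-0.7, -0.3, 0.8]
opening: -0.0
```

```bash
python3 -c "
from h import *
where('b')"
```

```text
clip b: x err -0.7 in 24.9 up 39.5 r 46.7 phi 32.2 | F in 0.2 up 0.8 x -0.7 t 27.80
```

Call:
send_rows(
  motion=[
    [0,0,-10,0,0,0,0],
    [0,0,-35,0,0,0,0],
    [0,0,-70,0,0,0,0],
    [0,0,-80,0,0,0,0],
    [0,0,-80,0,0,0,0],
  ],
)

```text
t: 28.3
tcp_pos: [0.6176, 0.2437, 0.2001]
orientation: [-0.072, 0.997, 0.001, 0.002]
contact_force: [0.3, -0.8, -0.1]
opening: 0.0001
```

Run:
```python
from h import *
d=env.get_image("wrist"); cv2.imwrite("pics/w15.png",cv2.resize(d["image"][80:280,240:420],None,fx=3,fy=3,interpolation=cv2.INTER_CUBIC))
d=env.get_image("scene"); cv2.imwrite("pics/s15.png",cv2.resize(d["image"][130:200,310:410],None,fx=7,fy=7,interpolation=cv2.INTER_CUBIC))
go(clip_tcp("d",-65,23),98.3)
```

```text
at [0.6162 0.2434 0.197 ] yang 98.26 t 28.4 F [-0.5  0.3 -0.5] op 0.0002 q [-0.85  0.41  0.55  1.5  -0.22  1.29  1.44]
shift [ 118.6 -223.    96.1] dist 270 turn [-0.   -0.04 -0.04]
```

View pics/w15.png

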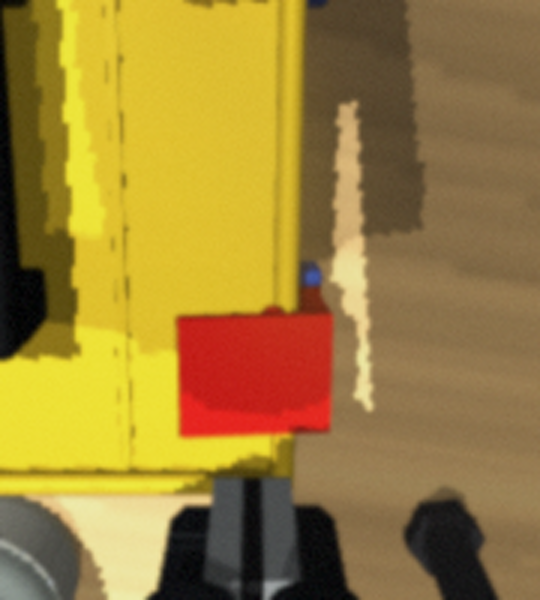

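View pics/s15.png

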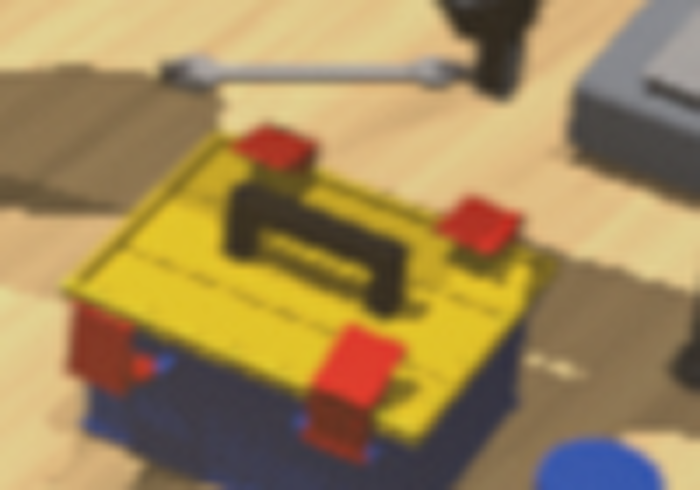

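Call:
send_rows(
  motion=[
    [15,-30,0,0,0,0,0],
    [35,-70,0,0,0,0,0],
    [58,-110,0,0,0,0,0],
    [80,-150,0,0,0,0,0],
    [102,-190,0,0,0,0,0],
    [116,-218,10,0,0,0,0],
    [118,-223,45,0,0,0,0],
    [118,-223,75,0,0,0,0],
  ],
)

```text
t: 29.2
tcp_pos: [0.5306, 0.0041, 0.1209]
orientation: [-0.071, 0.998, 0.0, -0.0]
contact_force: [0.1, 0.8, -0.1]
opening: -0.0001
```

Call:
send_rows(
  motion=[
    [0,0,15,0,0,0,0],
    [0,0,22,0,0,0,0],
    [0,0,22,0,0,0,0],
    [0,0,22,0,0,0,0],
  ],
)

```text
t: 29.6
tcp_pos: [0.532, 0.0057, 0.101]
orientation: [-0.072, 0.997, -0.0, 0.0]
contact_force: [0.5, 0.7, -0.5]
opening: 0.0
```

```bash
python3 -c "
from h import *
where('d'); go(clip_tcp('d',-65,23),98.3)"
```

```text
clip d: x err 1.3 in -65.2 up 23.0 r 69.1 phi -70.6 | F in 0.7 up -0.5 x 0.6 t 29.60
at [0.532  0.0057 0.101 ] yang 98.25 t 29.6 F [ 0.5  0.7 -0.5] op 0.0 q [-0.67  0.23  0.66  1.93 -0.17  1.03  1.77]
shift [ 1.3  0.2 -0. ] dist 1 turn [-0.02  0.01 -0.05]
```

Call:
send_rows(
  motion=[
    [1,8,1,0,0,0,0],
    [1,15,1,0,0,0,0],
    [1,22,1,0,0,0,0],
    [1,29,-7,0,0,0,0],
    [1,34,-12,0,0,0,0],
    [1,40,-17,0,0,0,0],
    [1,49,-21.5,0,0,0,0],
    [1,57,-23.5,0,0,0,0],
  ],
)

```text
t: 30.4
tcp_pos: [0.5228, 0.0628, 0.1248]
orientation: [-0.072, 0.997, 0.0, 0.0]
contact_force: [0.3, -0.3, -0.0]
opening: 0.0001
```

Call:
send_rows(
  motion=[
    [0,3,-0.5,0,0,0,0],
    [0,6,-0.7,0,0,0,0],
    [0,9,-0.7,0,0,0,0],
    [0,9,-0.7,0,0,0,0],
  ],
)

```text
t: 30.8
tcp_pos: [0.5213, 0.0711, 0.1247]
orientation: [-0.072, 0.997, -0.0, -0.0]
contact_force: [-0.3, -0.4, 0.9]
opening: -0.0001
```

Run:
```python
from h import *
where('d')
d=env.get_image("scene"); cv2.imwrite("pics/s16.png",cv2.resize(d["image"][120:220,290:430],None,fx=5,fy=5))
where('d')
```

```text
clip d: x err 0.1 in 1.1 up 46.7 r 46.8 phi 1.4 | F in -0.4 up 0.9 x -0.3 t 30.80
clip d: x err -0.0 in 0.9 up 46.6 r 46.6 phi 1.1 | F in 0.1 up 0.6 x 0.1 t 30.85
```

View pics/s16.png

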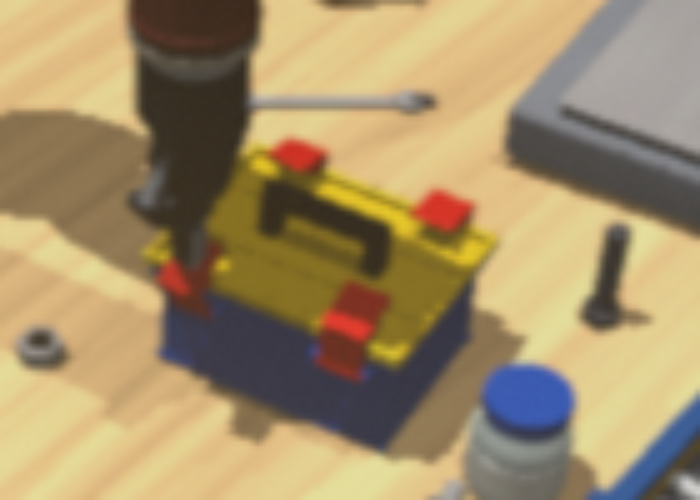

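Clip d has swung in (crop 190,275). Continue the arc.

Call:
send_rows(
  motion=[
    [0,2,0,0,0,0,0],
    [0,4,0.2,0,0,0,0],
    [0,6,0.4,0,0,0,0],
  ],
)

```text
t: 31.15
tcp_pos: [0.5203, 0.0768, 0.1242]
orientation: [-0.072, 0.997, -0.0, -0.0]
contact_force: [0.1, 0.6, 0.4]
opening: -0.0001
```

Call:
send_rows(
  motion=[
    [0,1.2,0.2,0,0,0,0],
    [0,2.4,0.5,0,0,0,0],
  ],
)

```text
t: 31.35
tcp_pos: [0.5201, 0.0791, 0.1238]
orientation: [-0.072, 0.997, -0.0, -0.0]
contact_force: [-0.8, -2.0, 1.6]
opening: 0.0001
```

Call:
send_rows(
  motion=[
    [0,1.1,0.2,0,0,0,0],
    [0,2.2,0.5,0,0,0,0],
  ],
)

```text
t: 31.55
tcp_pos: [0.5198, 0.081, 0.1235]
orientation: [-0.072, 0.997, -0.0, -0.0]
contact_force: [-0.6, -3.2, 2.4]
opening: -0.0002
```

```bash
python3 -c "
from h import *
where('d')"
```

```text
clip d: x err 0.1 in 11.1 up 45.5 r 46.8 phi 13.7 | F in -3.0 up 2.4 x -1.1 t 31.55
```

Call:
send_rows(
  motion=[
    [0,1,0.3,0,0,0,0],
    [0,2,0.6,0,0,0,0],
  ],
)

```text
t: 31.75
tcp_pos: [0.5196, 0.0831, 0.1229]
orientation: [-0.072, 0.997, -0.0, -0.0]
contact_force: [-0.3, -3.1, 2.1]
opening: 0.0002
```

Call:
send_rows(
  motion=[
    [0,0.9,0.3,0,0,0,0],
    [0,1.8,0.7,0,0,0,0],
  ],
)

```text
t: 31.95
tcp_pos: [0.5194, 0.0848, 0.1223]
orientation: [-0.072, 0.997, -0.0, 0.0]
contact_force: [-1.7, -3.4, 5.1]
opening: -0.0002
```

```bash
python3 -c "
from h import *
where('d')"
```

```text
clip d: x err 0.2 in 15.0 up 44.3 r 46.7 phi 18.7 | F in -3.1 up 5.1 x -2.2 t 31.95
```

Call:
send_rows(
  motion=[
    [0,0.9,0.3,0,0,0,0],
    [0,1.7,0.7,0,0,0,0],
  ],
)

```text
t: 32.15
tcp_pos: [0.5191, 0.0869, 0.1216]
orientation: [-0.072, 0.997, 0.0, 0.0]
contact_force: [-1.8, -2.7, 5.5]
opening: 0.0003
```

Call:
send_rows(
  motion=[
    [0,0.8,0.4,0,0,0,0],
    [0,1.6,0.8,0,0,0,0],
  ],
)

```text
t: 32.35
tcp_pos: [0.5188, 0.0889, 0.1207]
orientation: [-0.072, 0.997, 0.0, 0.0]
contact_force: [-1.5, -1.9, 4.5]
opening: 0.0004
```

```bash
python3 -c "
from h import *
where('d')"
```

```text
clip d: x err 0.2 in 19.1 up 42.7 r 46.8 phi 24.1 | F in -1.6 up 4.5 x -1.8 t 32.35
```

Call:
send_rows(
  motion=[
    [0,0.8,0.4,0,0,0,0],
    [0,1.6,0.8,0,0,0,0],
  ],
)

```text
t: 32.55
tcp_pos: [0.5185, 0.0907, 0.1199]
orientation: [-0.072, 0.997, 0.0, -0.0]
contact_force: [-2.9, -0.1, 5.2]
opening: 0.0002
```

```bash
python3 -c "
from h import *
where('d')"
```

```text
clip d: x err 0.2 in 20.9 up 41.9 r 46.8 phi 26.6 | F in 0.3 up 5.2 x -2.9 t 32.55
```

Call:
send_rows(
  motion=[
    [0,0.5,0.3,0,0,0,0],
    [0,0.8,0.5,0,0,0,0],
  ],
)

```text
t: 32.75
tcp_pos: [0.5184, 0.0916, 0.1194]
orientation: [-0.072, 0.997, 0.0, 0.0]
contact_force: [-2.2, 0.7, 5.3]
opening: 0.0002
```

Call:
send_rows(
  motion=[
    [0,0.5,0.3,0,0,0,0],
    [0,0.8,0.5,0,0,0,0],
  ],
)

```text
t: 32.95
tcp_pos: [0.5184, 0.092, 0.1187]
orientation: [-0.072, 0.997, 0.0, 0.0]
contact_force: [0.1, 0.1, 1.2]
opening: 0.0001
```

Call:
send_rows(
  motion=[
    [0,0,-10,0,0,0,0],
    [0,10,-40,0,0,0,0],
    [10,30,-85,0,0,0,0],
    [20,50,-130,0,0,0,0],
    [35,70,-170,0,0,0,0],
    [45,75,-190,0,0,0,0],
    [45,75,-190,0,0,0,0],
    [45,75,-190,0,0,0,0],
  ],
)

```text
t: 33.75
tcp_pos: [0.4632, 0.1591, 0.3091]
orientation: [-0.072, 0.997, 0.0, 0.0]
contact_force: [0.7, 1.0, -1.8]
opening: -0.0003
```

Run:
```python
from h import *
go()
d=env.get_image("wrist"); cv2.imwrite("pics/w17.png",d["image"]);np.save("w17.npy",d,allow_pickle=True)
d=env.get_image("scene"); cv2.imwrite("pics/s17.png",cv2.resize(d["image"][120:220,290:430],None,fx=5,fy=5,interpolation=cv2.INTER_CUBIC)); np.save("s17.npy",d,allow_pickle=True)
```

```text
at [0.4632 0.1591 0.3091] yang 98.24 t 33.75 F [ 0.7  1.  -1.8] op -0.0003 q [-0.96 -0.06  0.52  1.74  0.03  1.45  1.27]
shift [0. 0. 0.] dist 0 turn [0. 0. 0.]
```

View pics/w17.png

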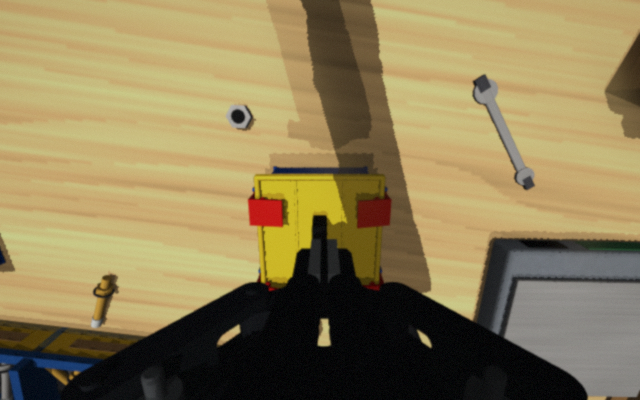

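View pics/s17.png

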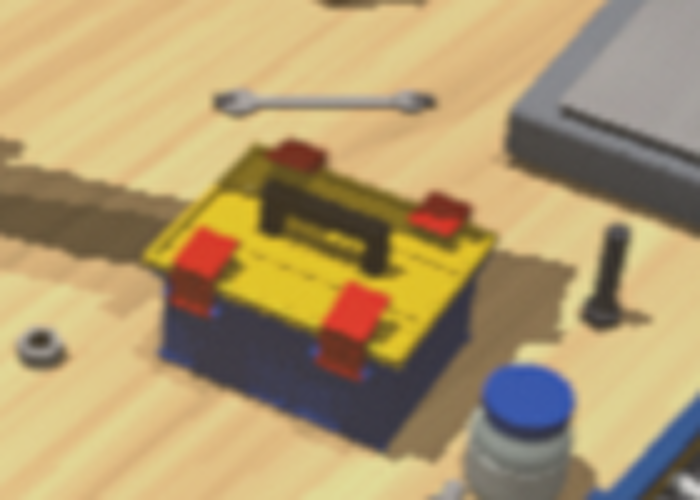

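Call:
send_rows(
  motion=[
    [-30,0,0,0,0,0,0],
    [-70,5,0,0,0,0,0],
    [-105,10,0,0,0,0,0],
    [-135,22,0,0,0,0,0],
    [-140,25,0,0,0,0,0],
    [-140,25,0,0,0,0,0],
    [-140,25,0,0,0,0,0],
  ],
)

```text
t: 34.55
tcp_pos: [0.5976, 0.203, 0.3082]
orientation: [-0.071, 0.997, -0.001, -0.001]
contact_force: [0.4, 0.4, 0.3]
opening: 0.0003
```

Run:
```python
from h import *
go()
d=env.get_image("wrist"); np.save("w18.npy",d,allow_pickle=True)
im=d["image"]; cv2.imwrite("pics/w18.png",cv2.resize(im[20:240,220:450],None,fx=2.6,fy=2.6,interpolation=cv2.INTER_CUBIC))
go()
hsv=cv2.cvtColor(im,cv2.COLOR_BGR2HSV); m=(((hsv[...,0]<6)|(hsv[...,0]>174))&(hsv[...,1]>150)&(hsv[...,2]>60)).astype(np.uint8)
n,l,st,c=cv2.connectedComponentsWithStats(m)
for k in range(1,n):
    if st[k,4]>200:
        p=np.argwhere(l==k)[:,::-1].astype(float)
        w=unproj(d,p,.1145); b=(w[:,:2]-B)@rz(YAW)[:2,:2]*1000
        print(st[k], "x",np.percentile(b[:,0],[1,99]).round(1),"y",np.percentile(b[:,1],[1,99]).round(1))
```

```text
at [0.5976 0.203  0.3082] yang 98.17 t 34.55 F [0.4 0.4 0.3] op 0.0003 q [-0.86  0.3   0.6   1.42 -0.17  1.48  1.45]
shift [0. 0. 0.] dist 0 turn [0. 0. 0.]
at [0.5975 0.203  0.3087] yang 98.17 t 34.6 F [-0.3  0.4 -0.4] op -0.0001 q [-0.86  0.3   0.6   1.42 -0.17  1.48  1.45]
shift [0. 0. 0.] dist 0 turn [0. 0. 0.]
[ 216   75   39   33 1218] x [-75.7 -43.2] y [-85.7 -46.8]
[ 340   74   38   34 1136] x [-75.4 -44. ] y [47.6 85.1]
[227 182  33  31 856] x [43.4 78.5] y [-85.9 -49.3]
[337 183  35  28 862] x [44.5 76.2] y [45.8 84.3]
```

View pics/w18.png

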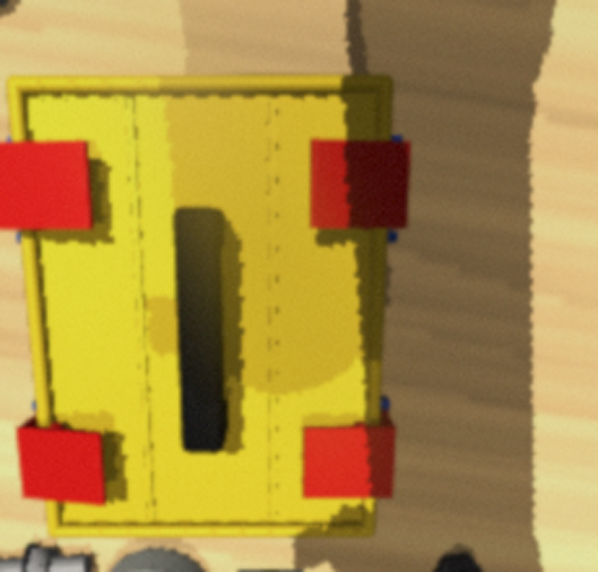

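```bash
python3 -c "
from h import *
env.close_job(); s=env.read_state(); print(s['t'],s['contact_force'])"
```

```text
the job is handed in; nothing more can be done
the job is handed in; nothing more can be done
```

The lid is on the box and all four clips are shut, in the order a, c, b, d, so each pair closed diagonally. I handed the job in at about 34.6 s of the 72 s allowed. The interface gave no verdict.

- **Lid:** it went into the mouth without catching and met the seal at the expected height. I released it there before touching any clip.
- **Clips:** each was swung in from outside round its pin, then eased over in small steps until the force fell away. The highest readings were about 4 to 6 N. Clip b's force faded gradually rather than dropping sharply.
- **Last picture, from above:** all four tabs lie over the rim. Their outer edges are 84.3 to 85.9 mm from the box axis, against about 84 mm for a shut clip. Clip b reads 84.3, so I took it as fully home.
- **Surroundings:** in the last pictures the bolt, jar, nut and spanner stand where they were. I did not measure any of the bystanders again at the end. The arm was clear of everything at hand-in.
- **Disagreement:** before placing the lid, the camera estimates of the box position differed by up to about 3 mm. I averaged views from both sides of the box, and the lid fitted first time.

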